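# Load a wooden former onto the roller bed

### The job

Lift the counterweighted hold-down arm of the roller bed past its balance point until it stays open by itself. Then lay the long wooden former, which stands on end, on the sloping rest with its lower end against the stop and let go of it; take hold of it anew and set it gently in the groove between the two middle rollers, lying along them between the end boards, so that neither it nor the rollers start spinning. Leave the hold-down arm open and do not drop the former or disturb the other things on the desk.

Things in the scene. Friction and masses are not known exactly. Their poses are not given: they have to be found in the camera images.
- bed: roller bed, fixed: plywood base 170 (x) x 250 (y, -137 to +113) x 12 mm, four free-turning rollers along its y at x = -60, -20, 20, 60 mm, axes 35 mm up: core 16 mm diameter, 196 mm long, two rubber tyres each, 22 mm diameter, 24 mm wide, at y = -55 and 55 (tops 46 mm up). End boards at y = -106 and 106, 10 mm thick, 47 mm high. Origin: on the desk under the rollers' middle; z up
- bed_seat (a point): where the long former's centre is when it lies properly in the groove between the two middle rollers (x = -20 and 20 mm), resting on their tyres: bed frame (0, 0, 67.3 mm). Axes as the bed's; the former's axis then runs along y
- holddown (a joint): hold-down arm's hinge angle, rad: 0 = closed (level over the bed's middle, blocking it), 1.75 = fully open on its stop, leaning back past upright. Balance point about 1.0: below it the arm falls shut, above it it falls open by itself and stays. Hinge axis along the bed's x; opening lifts the arm's +y end. Needs about 0.6 N at the grip bar; lightly damped
- holddown_hinge (a point): on the hold-down arm's hinge axis, bed frame (0, -125, 105 mm), between two post plates 117 mm high. The arm: flat aluminium bar 12 mm wide, 150 mm long, towards the bed's +y when closed; a wheel (30 mm diameter) hangs to 50 mm below it, 110 mm from the hinge; steel counterweight (32 mm diameter, 50 mm long) 55 mm from the hinge on the rear tail, which is bent upward
- holddown_grip (a point): grip point on the hold-down arm's round steel grip bar (12 mm diameter), parallel to the hinge axis and 150 mm from it, at the arm's end, sticking out to the bed's -x (bar from x = 6 to -72 mm; this point at x = -46 mm, on the bar's axis). Axes turn with the arm; the round bar can turn between fingers pinching it
- rest: sloping rest, fixed: plywood base 90 (x) x 150 (y) x 12 mm with two parallel dowels (8 mm diameter, rubber sleeves 12 mm near both ends, at x = -14 and 14 mm, 98 mm long) rising at 45 degrees towards its +y, and at their lower end a plywood stop board 56 mm wide, square to them, reaching 6 mm past the axis of a former laid there. Origin: centre of its underside; z up
- rest_seat (a point): centre of the long former when it lies properly on the dowels, lower end on the stop: rest frame (0, 8.0, 103.0 mm). Its z axis points up the slope along the former's axis (45 degrees, to the rest's +y and up), x is the rest's x, y points square down through the dowels (the open side is -y). The former's top 58 mm stick out past the dowels
- roller1 (a joint): angle of the roller at the bed's x = -60 mm, rad, turning freely about its own axis
- roller2 (a joint): angle of the roller at the bed's x = -20 mm, rad, turning freely about its own axis
- roller3 (a joint): angle of the roller at the bed's x = 20 mm, rad, turning freely about its own axis
- roller4 (a joint): angle of the roller at the bed's x = 60 mm, rad, turning freely about its own axis
- former: long former: solid plain wooden cylinder, 54 mm diameter, 150 mm long, about 0.15 to 0.3 kg, standing on end on the desk at the start. Origin: centre of its lower end; z along its axis
- former_center (a point): centre of the long former, 75 mm along its axis from its origin; axes as the former's
- stub: bystander: short thick wooden cylinder, 68 mm diameter, 80 mm high, standing on end, same wood; leave alone. Origin: centre of its underside
- tape: bystander: roll of masking tape lying flat, 90 mm diameter, 25 mm high. Origin: centre of its underside
- bottle: bystander: clear plastic bottle with a black cap, 62 mm diameter, 190 mm high, standing. Origin: centre of its underside
- partsbox: bystander: clear open parts box, 80 x 120 x 45 mm. Origin: centre of its underside
Things that resemble listed ones, but are neither listed nor needed, are in the scene too. Leave any blue look-alike of the former alone.

How it is judged:
By the outcome, as a careful person would: the job done as asked, in the order asked, and still so for the second after the job is handed in, with the robot touching nothing.
It also fails if it takes over 67 s, if anything falls off the work surface, if the arm or the gripper's body presses on something with over 40 N, if the wrist force passes 120 N, or if a joint passes its speed limit or range.

### The arm

A 6-joint arm with a two-finger parallel gripper is mounted at the origin on the work surface. World frame = base frame: x ahead of the robot, y to its left, z up, the work surface at z = 0. Lengths are in mm, angles in rad, forces in N, time in s.
With the tool pointing down it reaches from about 300 to 750 mm from the base axis. Payload 8.5 kg.
Tool frame: the origin (TCP) lies at the very end of the fingers, on their centre line; the grasp point (between the pads) lies 19 mm behind it; x points along the fingers, z is the direction in which the jaws open and shut, and the axes are right-handed (so a half turn about x gives the same grasp; the last joint's range is limited). The gripper opens to 85 mm and grips with 20 to 120 N. Pads are 22 mm wide; open, the fingers measure 114 mm over their backs; the gripper's body (76 mm by 85 mm) begins 54 mm behind the grasp point. The pads swing forward as they close: fully open they stand 13 mm farther back than shut.
Start: joints at [-1.467, 0.381, 1.297, -0, 1.464, -0.215], TCP at [172.379, -522.27, 231.322] pointing down, gripper open.
Joint ranges: [-3.11, 3.11], [-0.89, 2.33], [0.22, 2.48], [-1.42, 4.56], [0.17, 2.85], [-2.88, 2.88]. Speed limits (rad/s): [2.39, 2.39, 3.14, 3.14, 3.14, 3.14].

### API

Orientations are given as [roll, pitch, yaw] about the fixed x, y, z axes, in that order (R = Rz(yaw) Ry(pitch) Rx(roll)).
In Python, from station import get_obs, get_image, finish_job, trace gives the robot as it stands.
- The arm moves only by the tool carry_out, never from a script. Its argument "motion" is text: rows parted by semicolons, each of 7 numbers parted by spaces: the closure in counts, from 0 (fully open) to 255 (shut), then the shift along the tool's x, y, z in cm, then the turn, a rotation vector about the tool's x, y, z in rad. In form: claw tx ty tz wx wy wz; .... A call has 1 to 20 rows; each row is the pose to reach, as a shift and turn from the pose commanded when the call began, along the tool's axes at that moment; what a row does not reach only later rows make up. A row lasts 1/12 s, in which the tool goes at most 41.7 mm and 7.16 degrees, less where a joint would pass 70% of its speed; a pose out of reach is approached as far as the arm can. A call with a gripper value outside its range is refused whole. The fingers move at their own pace and stop on an object; "squeeze" is the grip in N (left out, the last holds). Time passes only in rows, so rows that repeat a pose let the fingers close. It gives the time, the measured TCP pose, the force and the opening at its end, in the units of the state.
- get_obs(): the state, without advancing time (a new reading comes with each control period).
- get_image(name): name is "scene" or "top" or "wrist"; returns a dict with "color" (384x512x3 uint8, blue, green, red), "fx", "fy", "cx", "cy" (pixels), "k1" (the pictures are not rectified: a ray, as slopes to the right and down, at radius r is drawn at 1 + k1 r^2 times it, then the intrinsics apply), "world_from_camera" (4x4, takes a point from camera to world coordinates). Camera axes: x right, y up, looking along -z (the intrinsics and any distortion apply to the point x, -y, -z); pixel columns grow to the right and rows downward; lengths in mm; the calibration is good to about 2 mm. A picture is of the moment at which its call begins. There is no depth.
- finish_job(): hands the job in, once; it reports no verdict.
Trained networks look in a picture, given as the dict that the camera call returned (one of the last four; its "shot" number tells which), for a name from the list of things; names that differ only in an ending like _2 or _b are one class to them, and where a whole thing is asked for, a point or a joint stands for the part that bears it (a point fixed in the world has none). Each returns a list of dicts, best first, with "confidence" (0 to 1); they miss things now and then, are a little off and sometimes report something else, mostly with a low value. They report only what shows in the picture. A call takes as long as a camera call. They do not tell look-alikes from the thing itself.
- trace(picture, name): "pixels" (384x512 bool, what is visible of it) and "rect" ([left, top, right, bottom] in pixels, round what is visible of it).
The state is a dict: "clock": time; "joint_pos": joint angles; "qvel": joint speeds; "effort": joint torques, N m; "ee_pos": TCP position; "ee_rot": TCP orientation; "ft_force": force on the tool from outside, world axes, zero at the start; "torque": the same for the moment, N m; "grip_width": finger opening in mm.
Only numpy, scipy, OpenCV 4.12 (cv2) and the standard library are available. Lean on these libraries where they do the work, as an engineer would, in place of code of your own. Each camera call takes 0.05 s, during which the arm holds its last target.

## Working session

There is one attempt and no reset: what is moved stays moved. The work goes in short steps, Python scripts to look and compute and a tool call to move; the robot and the scene stay as the last step left them, time stands still between calls to the robot, and variables do not carry over. Pictures are saved under pics/ and viewed, and the job is handed in when it is done.

Besides the shell and the picture viewer there is one more tool, called after ">>>" as name(argument=value, ...) on one line, values as JSON. carry_out: Moves the arm, as the interface text tells. Its arguments: {"type":"object","properties":{"motion":{"type":"string"},"squeeze":{"type":"number"}},"required":["motion"]}

```bash
ls; mkdir -p pics
python3 - <<'E'
from station import *
import cv2,numpy as np,pickle
o=get_obs();print(o)
for n in ["scene","top","wrist"]:
    p=get_image(n);cv2.imwrite(f"pics/{n}0.png",p["color"]);pickle.dump(p,open(f"pics/{n}0.pkl","wb"))
    print(n,{k:v for k,v in p.items() if k!="color"})
    for t in ["former","bed","rest"]:
        try:print(t,[(d["confidence"],d["rect"]) for d in trace(p,t)])
        except Exception as e:print(e)
E
```

```text
pics
{'clock': 0.0, 'joint_pos': array([-1.46730051e+00,  3.81185147e-01,  1.29827550e+00,  1.05257173e-05,
        1.46358256e+00, -2.15307784e-01]), 'qvel': array([ 0.00111972, -0.00041189, -0.00082189,  0.00149189,  0.00049807,
        0.00198362]), 'effort': array([-8.70144891e-05, -4.48456085e+01, -2.31278390e+01, -1.76987228e-04,
        4.74074594e-03,  4.20699439e-05]), 'ee_pos': array([ 172.35196991, -521.98660021,  230.71263129]), 'ee_rot': array([2.91907144, 1.56934574, 1.66707758]), 'ft_force': array([-0.58348959,  0.80884321, -0.33682617]), 'torque': array([ 0.0006435 , -0.01067422,  0.02163915]), 'grip_width': 85.49666335874623}
scene {'fx': 408.9969479443084, 'fy': 408.9969479443084, 'cx': 252.97014958452135, 'cy': 189.18568072683732, 'k1': 0.033976770716540775, 'world_from_camera': array([[-6.91658558e-01, -5.96045021e-01,  4.07846505e-01,
         1.10559534e+03],
       [ 7.22224501e-01, -5.71175900e-01,  3.90063919e-01,
         5.76744549e+02],
       [ 4.56437693e-04,  5.64347787e-01,  8.25537017e-01,
         1.15778419e+03],
       [ 0.00000000e+00,  0.00000000
[... 899 characters left out ...]
 (0.57, [136.9, 168.8, 169.9, 199.2])]
bed [(0.8, [323.0, 182.1, 439.1, 249.9])]
rest [(0.72, [230.2, 217.1, 285.1, 249.0]), (0.48, [331.4, 201.6, 399.6, 214.5])]
wrist {'fx': 292.96240950634336, 'fy': 292.96240950634336, 'cx': 254.93915680117843, 'cy': 191.3249967662863, 'k1': -0.051324770599373494, 'world_from_camera': array([[ 3.12952099e-01,  9.12898458e-01,  2.62063713e-01,
         2.37657596e+02],
       [-9.49768911e-01,  3.00804914e-01,  8.63447734e-02,
        -5.01286910e+02],
       [-6.04211143e-06, -2.75921745e-01,  9.61180103e-01,
         3.73899706e+02],
       [ 0.00000000e+00,  0.00000000e+00,  0.00000000e+00,
         1.00000000e+00]]), 'shot': 3}
former []
bed []
rest []
```

Run:
```python
import cv2
for n in ["scene","top"]:
    im=cv2.imread(f"pics/{n}0.png")
    c=im[60:320,100:450] if n=="scene" else im[110:300,110:460]
    cv2.imwrite(f"pics/{n}0z.png",cv2.resize(c,None,fx=2.25,fy=2.25,interpolation=cv2.INTER_CUBIC))
```

```text
(no output)
```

View pics/scene0z.png

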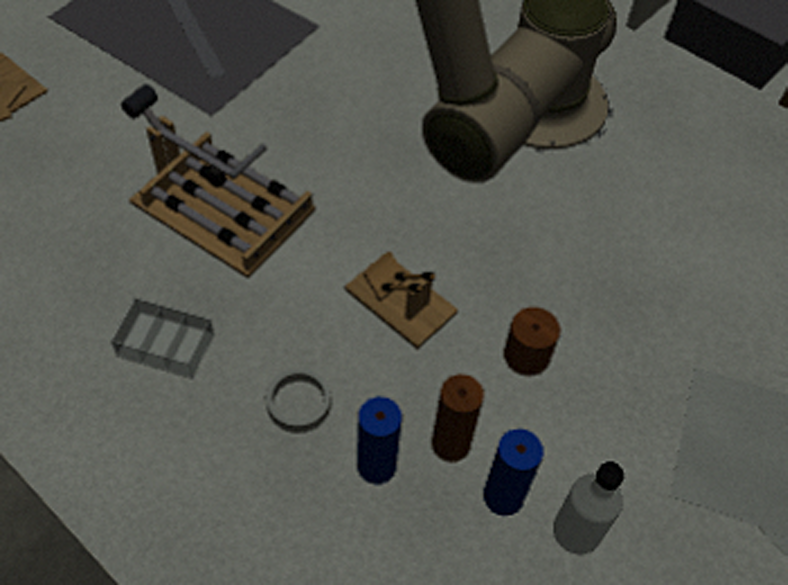

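View pics/top0z.png

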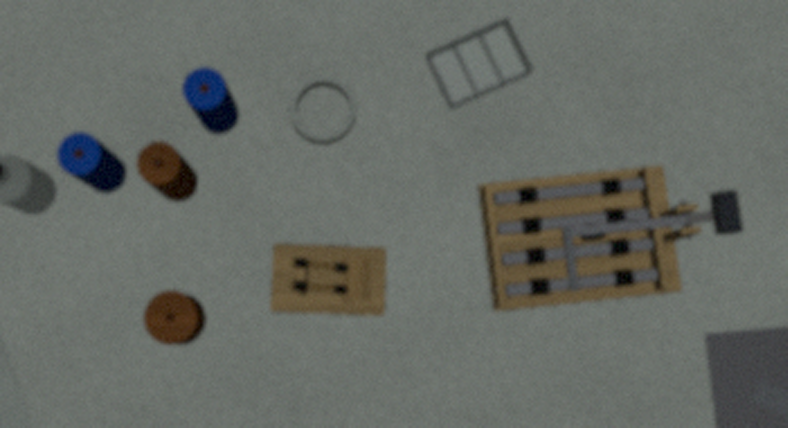

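View pics/wrist0.png

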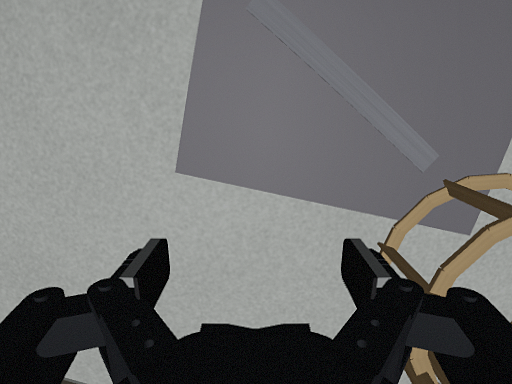

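The brown former is at top (181,180) and scene (305,245). The blue look-alikes are at top (201,150) and (145,178), and the stub at (187,251). The hold-down hinge is at the bed's right (-y world) end. Next I'll enlarge the crops to measure.

```bash
cat > h.py <<'E'
import numpy as np,cv2,pickle
from scipy.optimize import least_squares
from scipy.spatial.transform import Rotation as R
def proj(p,X):
    X=np.atleast_2d(X).astype(float);T=np.linalg.inv(p["world_from_camera"])
    c=X@T[:3,:3].T+T[:3,3]
    s=np.c_[c[:,0]/-c[:,2],-c[:,1]/-c[:,2]]
    s=s*(1+p["k1"]*(s**2).sum(1,keepdims=True))
    return s*[p["fx"],p["fy"]]+[p["cx"],p["cy"]]
def ray(p,uv):
    d=(np.array(uv,float)-[p["cx"],p["cy"]])/[p["fx"],p["fy"]]
    s=d.copy()
    for _ in range(20): s=d/(1+p["k1"]*(s@s))
    W=p["world_from_camera"]
    return W[:3,3],W[:3,:3]@np.array([s[0],-s[1],-1])
def onz(p,uv,z):
    o,d=ray(p,uv);return o+d*(z-o[2])/d[2]
def crop(p,r,f,name):
    l,t,rr,b=r
    im=cv2.resize(p["color"][t:b,l:rr],None,fx=f,fy=f,interpolation=cv2.INTER_CUBIC)
    im=cv2.convertScaleAbs(im,alpha=1.5,beta=10)
    for i in range(l,rr,10):
        cv2.line(im,((i-l)*f,0),((i-l)*f,6 if i%50 else 14),(0,255,255),1)
        if i%20==0: cv2.putText(im,str(i),((i-l)*f,24),0,.35,(0,255,255),1)
    for i in range(t,b,10):
        cv2.line(im,(0,(i-t)*f),(6,(i-t)*f),(0,255,255),1)
        if i%20==0: cv2.putText(im,str(i),(8,(i-t)*f+4),0,.35,(0,255,255),1)
    cv2.imwrite(name,im)
E
python3 - <<'E'
from h import *
for n,rs in {"scene":[(145,90,245,190),(245,165,345,290)],"top":[(320,175,445,255),(130,130,290,260)]}.items():
    p=pickle.load(open(f"pics/{n}0.pkl","rb"))
    for i,r in enumerate(rs):
        f=min(780//(r[2]-r[0]),590//(r[3]-r[1]));crop(p,r,f,f"pics/{n}c{i}.png");print(n,i,f)
E
```

```text
scene 0 5
scene 1 4
top 0 6
top 1 4
```

View pics/scenec0.png

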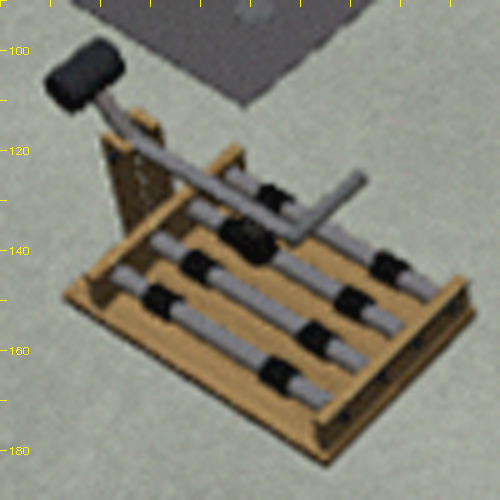

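View pics/scenec1.png

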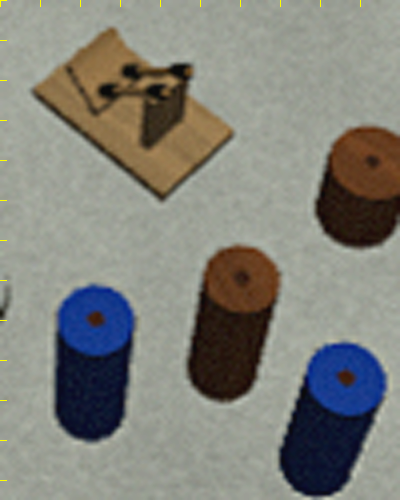

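View pics/topc0.png

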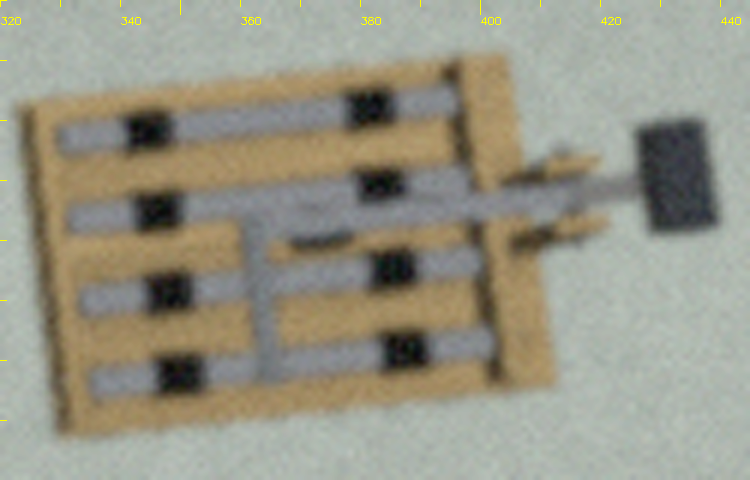

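View pics/topc1.png

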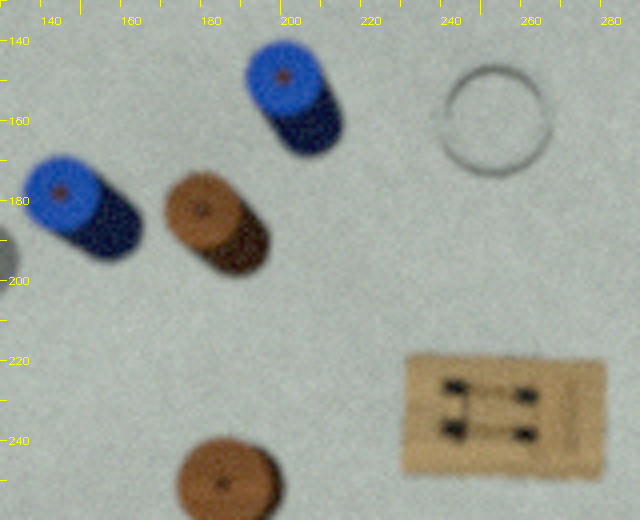

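```bash
cat > fit.py <<'E'
from h import *
S=pickle.load(open("pics/scene0.pkl","rb"));T=pickle.load(open("pics/top0.pkl","rb"))
def c(uv,f,l,t): return (np.array(uv)+.5)/f-.5+[l,t]
def fit(obs,x0,fz=False):
    def res(q,free=True):
        r=[]
        for p,X,uv in obs:
            w=R.from_euler('z',q[2]).apply(X)+[q[0],q[1],q[3] if fz else 0]
            r.append(proj(p,w)[0]-uv)
        return np.array(r).ravel()
    s=least_squares(res,x0+([0] if fz else []),loss='soft_l1');return s.x,res(s.x).reshape(-1,2)
a=[(149,132),(158,212),(169,293),(181,374)];b=[(371,108),(382,182),(393,268),(406,351)]
xs=[60,20,-20,-60]
tb=[(T,[x,55,37],c(u,6,320,175)) for x,u in zip(xs,a)]+[(T,[x,-55,37],c(u,6,320,175)) for x,u in zip(xs,b) if x!=20]
sb=[(S,[x,55,37],c(u,5,145,90)) for x,u in zip(xs,[(279,373),(317,337),(354,302),(389,267)])]
sb+=[(S,[x,-55,37],c(u,5,145,90)) for x,u in [(60,(163,302)),(20,(199,267)),(-60,(273,197))]]
tr=[(T,[x,y,12],c(u,4,130,130)) for x,y,u in [(45,75,(407,353)),(45,-75,(606,361)),(-45,-75,(602,479)),(-45,75,(402,473))]]
sr=[(S,[x,y,z],c(u,4,245,165)) for x,y,z,u in [(45,75,0,(163,199)),(45,-75,6,(33,92)),(-45,75,6,(235,132)),(-45,-75,12,(113,27))]]
if __name__=="__main__":
    for n,os,x0 in [("bed",(tb,sb,tb+sb),[450.,-200,0]),("rest",(tr,sr,tr+sr),[370.,70,0])]:
        for o in os:
            x,r=fit(o,x0);print(n,x.round(3),np.abs(r).max(0).round(2),np.sqrt((r**2).mean()).round(2))
    print("former", onz(T,c((201,209),4,130,130),150),onz(S,c((241,279),4,245,165),150))
    print("blue1", onz(T,c((284,77),4,130,130),150),"blue2",onz(T,c((60,193),4,130,130),150),"stub",onz(T,c((223,484),4,130,130),80))
E
python3 fit.py
```

```text
bed [ 5.50074e+02 -2.18124e+02  1.25000e-01] [0.21 0.18] 0.13
bed [ 549.334 -218.033  -31.288] [0.23 0.48] 0.19
bed [ 5.49801e+02 -2.18036e+02  1.26000e-01] [0.34 0.54] 0.19
rest [ 4.89787e+02  1.02775e+02 -1.40000e-02] [0.43 0.49] 0.37
rest [ 4.86525e+02  1.03629e+02 -3.00000e-02] [1.18 0.59] 0.55
rest [ 4.88608e+02  1.03143e+02 -1.90000e-02] [1.97 0.99] 0.63
former [616.87699696 308.98362999 150.        ] [617.75495063 309.46775373 150.        ]
blue1 [710.03111142 256.31164986 150.        ] blue2 [626.12933736 406.38680648 150.        ] stub [433.59303893 297.52511628  80.        ]
```

```bash
cat >> h.py <<'E'
BED=(549.8,-218.0,0.126)
def bedw(x,y,z):
    return R.from_euler('z',BED[2]).apply([x,y,z])+[BED[0],BED[1],0]
def rot_from(xdir,zdir):
    x=np.array(xdir,float);x/=np.linalg.norm(x);z=np.array(zdir,float);z-=x*(z@x);z/=np.linalg.norm(z)
    return R.from_matrix(np.c_[x,np.cross(z,x),z])
import json,os
def cmd_load():
    d=json.load(open("cmd.json"));return np.array(d["p"]),R.from_quat(d["q"])
def cmd_save(p,r): json.dump({"p":list(map(float,p)),"q":list(map(float,r.as_quat()))},open("cmd.json","w"))
def apply(t,w):   # record a commanded row (cm, rad)
    p,r=cmd_load();cmd_save(p+r.apply(np.array(t)*10),r*R.from_rotvec(w))
def need(p,r,c=None):
    p0,r0=c or cmd_load();t=r0.inv().apply(np.array(p)-p0)/10;w=(r0.inv()*r).as_rotvec()
    return np.r_[t,w].round(3)
def sync():
    from station import get_obs
    o=get_obs();p,r=cmd_load();m=R.from_euler('xyz',o["ee_rot"])
    print("clk",round(o["clock"],2),"meas",o["ee_pos"].round(1),"cmd",p.round(1),"dang",(r.inv()*m).as_rotvec().round(4),"F",o["ft_force"].round(1),"w",round(o["grip_width"],1),"q",o["joint_pos"].round(3))
    open("data.txt","a").write(json.dumps([list(o["joint_pos"]),list(o["ee_pos"]),list(o["ee_rot"])])+"\n")
    return o
E
python3 - <<'E'
from h import *
r=rot_from([0,0,-1],[np.cos(-1.252),np.sin(-1.252),0]);cmd_save([172.379,-522.27,231.322],r)
sync()
g=bedw(-50,25,105);print(g)
rt=rot_from([0,0,-1],[np.cos(.126-np.pi/2),np.sin(.126-np.pi/2),0])
print(need([g[0],g[1],200],rt))
E
```

```text
clk 0.6 meas [ 172.4 -522.3  231.3] cmd [ 172.4 -522.3  231.3] dang [ 0. -0.  0.] F [0.1 0.6 0.5] w 85.5 q [-1.467  0.381  1.297  0.     1.464 -0.215]
[ 497.05470347 -199.48153102  105.        ]
[  3.132  40.949 -20.476   0.193   0.     -0.   ]
```

>>> carry_out(motion="0 3.1 40.9 -20.5 0.193 0 0;0 3.1 40.9 -20.5 0.193 0 0;0 3.1 40.9 -20.5 0.193 0 0;0 3.1 40.9 -20.5 0.193 0 0;0 3.1 40.9 -20.5 0.193 0 0;0 3.1 40.9 -20.5 0.193 0 0;0 3.1 40.9 -20.5 0.193 0 0;0 3.1 40.9 -20.5 0.193 0 0;0 3.1 40.9 -20.5 0.193 0 0;0 3.1 40.9 -20.5 0.193 0 0;0 3.1 40.9 -20.5 0.193 0 0;0 3.1 40.9 -20.5 0.193 0 0;0 3.1 40.9 -20.5 0.193 0 0;0 3.1 40.9 -20.5 0.193 0 0;0 3.1 40.9 -20.5 0.193 0 0;0 3.1 40.9 -20.5 0.193 0 0", squeeze=30)

```text
clock: 1.93
ee_pos: [495.8, -200.5, 200.5]
ee_rot: [0.349, 1.571, -1.098]
ft_force: [-0.5, -0.9, 0.0]
grip_width: 85.3
```

Run:
```python
from h import *
from station import *
apply([3.1,40.9,-20.5],[.193,0,0]);sync()
p=get_image("wrist");pickle.dump(p,open("pics/w1.pkl","wb"));cv2.imwrite("pics/w1.png",p["color"])
g=[proj(p,bedw(x,25,105))[0].round(1) for x in (-72,-46,0)];print(g)
for q in g: cv2.circle(p["color"],tuple(int(v) for v in q),3,(0,0,255),-1)
cv2.imwrite("pics/w1m.png",p["color"])
```

```text
clk 1.93 meas [ 495.8 -200.5  200.5] cmd [ 496.5 -199.4  200.3] dang [ 0.002  -0.0002  0.0001] F [-0.5 -0.9  0. ] w 85.3 q [-0.606  0.379  1.393 -0.     1.369  0.841]
[array([253. , 214.6]), array([252.9, 185.6]), array([252.6, 130. ])]
```

View pics/w1m.png

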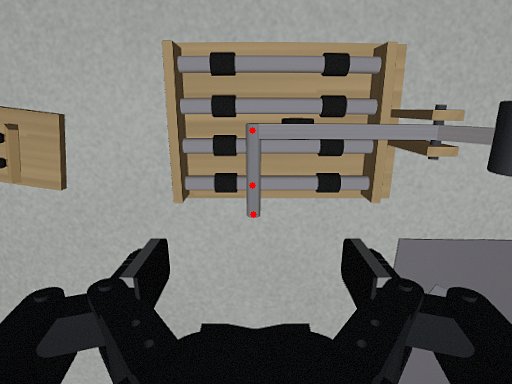

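>>> carry_out(motion="0 4 0.05 0 0 0 0;0 7.5 0.05 0 0 0 0;0 10 0.05 0 0 0 0;0 11.4 0.05 0 0 0 0;0 11.4 0.05 0 0 0 0;255 11.4 0.05 0 0 0 0;255 11.4 0.05 0 0 0 0;255 11.4 0.05 0 0 0 0;255 11.4 0.05 0 0 0 0;255 11.4 0.05 0 0 0 0;255 11.4 0.05 0 0 0 0;255 11.4 0.05 0 0 0 0;255 11.4 0.05 0 0 0 0;255 11.4 0.05 0 0 0 0;255 11.4 0.05 0 0 0 0", squeeze=25)

```text
clock: 3.23
ee_pos: [497.1, -198.8, 86.8]
ee_rot: [2.39, 1.57, 0.945]
ft_force: [-1.3, 4.5, 6.0]
grip_width: 11.3
```

Run:
```python
from h import *
from station import *
apply([11.4,.05,0],[0,0,0]);sync()
p=get_image("wrist");pickle.dump(p,open("pics/w2.pkl","wb"));cv2.imwrite("pics/w2.png",p["color"])
# arc: relative to closed: tool x=-z, tool z = -bed y
for th in np.arange(0.1,1.75,.1):
    print(round(th,2), (-15*np.sin(th)).round(2), (15*(1-np.cos(th))).round(2))
```

```text
clk 3.23 meas [ 497.1 -198.8   86.8] cmd [ 497.  -199.3   86.3] dang [-0.0002  0.0005  0.0005] F [-1.3  4.5  6. ] w 11.3 q [-6.020e-01  5.070e-01  1.552e+00  1.000e-03  1.083e+00  8.420e-01]
0.1 -1.5 0.07
0.2 -2.98 0.3
0.3 -4.43 0.67
0.4 -5.84 1.18
0.5 -7.19 1.84
0.6 -8.47 2.62
0.7 -9.66 3.53
0.8 -10.76 4.55
0.9 -11.75 5.68
1.0 -12.62 6.9
1.1 -13.37 8.2
1.2 -13.98 9.56
1.3 -14.45 10.99
1.4 -14.78 12.45
1.5 -14.96 13.94
1.6 -14.99 15.44
1.7 -14.87 16.93
```

View pics/w2.png

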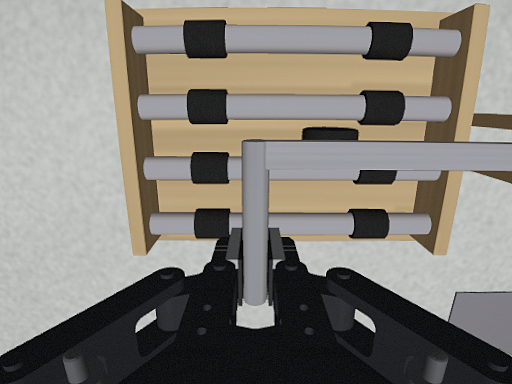

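The bar is pinched between the pads (opening 11.3 mm, picture centre (255,265)). I'll swing it along the arc.

>>> carry_out(motion="255 -1.5 0 0.07 0 0 0;255 -2.98 0 0.3 0 0 0;255 -4.43 0 0.67 0 0 0;255 -5.84 0 1.18 0 0 0;255 -7.19 0 1.84 0 0 0;255 -8.47 0 2.62 0 0 0;255 -9.66 0 3.53 0 0 0;255 -10.76 0 4.55 0 0 0;255 -11.75 0 5.68 0 0 0;255 -12.62 0 6.9 0 0 0;255 -13.37 0 8.2 0 0 0;255 -13.98 0 9.56 0 0 0;255 -14.45 0 10.99 0 0 0;255 -14.78 0 12.45 0 0 0;255 -14.96 0 13.94 0 0 0;255 -14.99 0 15.44 0 0 0;255 -14.9 0 16.7 0 0 0;255 -14.9 0 16.7 0 0 0;255 -14.9 0 16.7 0 0 0")

```text
clock: 4.87
ee_pos: [517.9, -365.5, 235.6]
ee_rot: [0.113, 1.57, -1.332]
ft_force: [-0.8, -0.5, 3.5]
grip_width: 10.8
```

Run:
```python
from h import *
from station import *
apply([-14.9,0,16.7],[0,0,0]);sync()
p=get_image("wrist");pickle.dump(p,open("pics/w3.pkl","wb"));cv2.imwrite("pics/w3.png",p["color"])
p=get_image("scene");pickle.dump(p,open("pics/s3.pkl","wb"));crop(p,(110,30,310,190),3,"pics/s3.png")
```

```text
clk 4.87 meas [ 517.9 -365.5  235.6] cmd [ 518.  -365.   235.3] dang [ 0.0008 -0.001   0.0001] F [-0.8 -0.5  3.5] w 10.8 q [-8.010e-01  5.290e-01  1.035e+00 -1.000e-03  1.577e+00  6.450e-01]
```

View pics/w3.png

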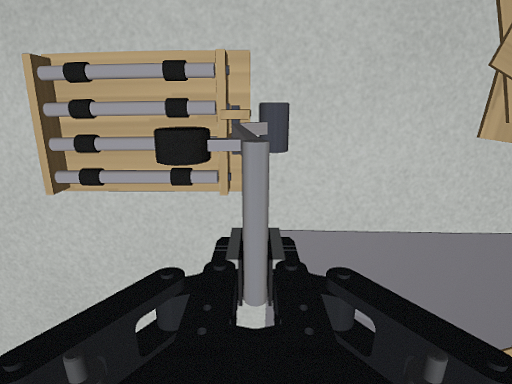

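View pics/s3.png

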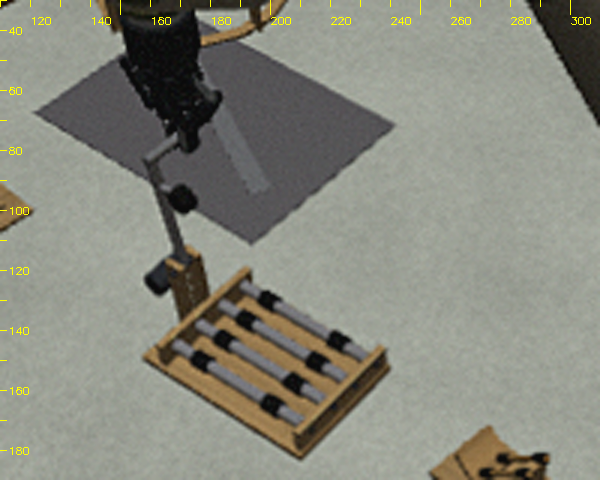

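>>> carry_out(motion="0 0 0 0 0 0 0;0 0 0 0 0 0 0;0 0 0 0 0 0 0;0 0 0 0 0 0 0;0 0 0 0 0 0 0;0 0 0 0 0 0 0;0 0 0 0 0 0 0;0 0 0 0 0 0 0;0 -3 0 0 0 0 0;0 -7 0 0 0 0 0;0 -11 0 0 0 0 0;0 -14 0 0 0 0 0;0 -14 0 0 0 0 0")

```text
clock: 6.05
ee_pos: [518.4, -365.4, 382.5]
ee_rot: [0.644, 1.559, -0.801]
ft_force: [0.3, 0.7, 1.0]
grip_width: 85.5
```

```bash
cat > kin.py <<'E'
from h import *
D=[json.loads(l) for l in open("data.txt")]
P0=[364,390,426,150,0,0,0,300.,0,0]  # h1, L2, L3, off, lat, base yaw,...
Rz=lambda a:R.from_euler('z',a);Ry=lambda a:R.from_euler('y',a)
def fk(q,P):
    h,L2,L3,off,lat,by,a1,tl,q6o,s=P
    A=Rz(q[0]+by)
    p=A.apply([a1,lat,h]); A=A*Ry(q[1]); p=p+A.apply([0,0,L2])
    A=A*Ry(q[2]); p=p+A.apply([off*-s*-1,0,L3]); A=A*Rz(q[3])
    A=A*Ry(q[4]); A=A*Rz(q[5]+q6o)
    p=p+A.apply([0,0,tl])
    # tool x = local z ; tool z = local x*? 
    M=A.as_matrix(); Rt=np.c_[M[:,2],M[:,1]*-1,M[:,0]]
    return p,R.from_matrix(Rt)
E
python3 - <<'E'
from h import *
from station import *
apply([-14,0,0],[0,0,0]);sync()
p=get_image("scene");pickle.dump(p,open("pics/s4.pkl","wb"));crop(p,(110,30,310,190),3,"pics/s4.png")
from kin import *
for q,p,e in D:
    P=[364,390,426,0,0,0,0,300,0,1]
    x,r=fk(q,P);m=R.from_euler('xyz',e)
    print(np.array(q).round(3),np.array(p).round(1),"rot err",(m.inv()*r).as_rotvec().round(3), "az-q1",round(np.arctan2(p[1],p[0])-q[0],4),np.hypot(p[0],p[1]).round(1))
E
```

```text
clk 6.05 meas [ 518.4 -365.4  382.5] cmd [ 518.  -365.   375.3] dang [-0.0001 -0.0097  0.0073] F [0.3 0.7 1. ] w 85.5 q [-0.8    0.498  0.683 -0.     1.948  0.645]
[-1.467  0.381  1.297  0.     1.464 -0.215] [ 172.4 -522.3  231.3] rot err [-3.142  0.     0.   ] az-q1 0.2153 550.0
[-0.606  0.379  1.393 -0.     1.369  0.841] [ 495.8 -200.5  200.5] rot err [-3.142  0.    -0.   ] az-q1 0.2214 534.9
[-6.020e-01  5.070e-01  1.552e+00  1.000e-03  1.083e+00  8.420e-01] [ 497.1 -198.8   86.8] rot err [ 3.142  0.    -0.   ] az-q1 0.2216 535.4
[-8.010e-01  5.290e-01  1.035e+00 -1.000e-03  1.577e+00  6.450e-01] [ 517.9 -365.5  235.6] rot err [-3.142  0.    -0.   ] az-q1 0.1862 633.8
[-0.8    0.498  0.683 -0.     1.948  0.645] [ 518.4 -365.4  382.5] rot err [-3.142  0.    -0.   ] az-q1 0.1863 634.2
```

View pics/s4.png

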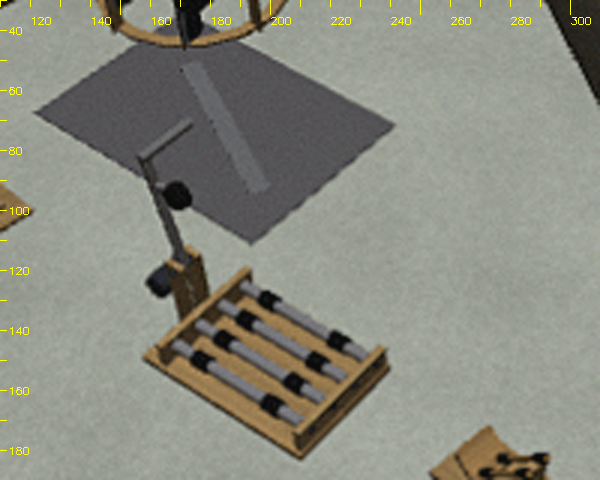

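```bash
cat > kin.py <<'E'
from h import *
Rz=lambda a:R.from_euler('z',a);Ry=lambda a:R.from_euler('y',a)
def fk(q,P):
    h,L2,L3,off,lat,a1,tl,d3=P
    A=Rz(q[0]); p=A.apply([a1,lat,h]); A=A*Ry(q[1]); p=p+A.apply([0,0,L2])
    A=A*Ry(q[2]); p=p+A.apply([off,d3,L3]); A=A*Rz(q[3])
    A=A*Ry(q[4]); A=A*Rz(q[5]); p=p+A.apply([0,0,tl])
    M=A.as_matrix()
    return p,R.from_matrix(np.c_[M[:,2],M[:,1],-M[:,0]])
PR=np.array([364,390,426,20,117.4,0,300.,0])
W=np.array([60,100,100,100,30,30,60,1e-3])
def fitP():
    D=[json.loads(l) for l in open("data.txt")]
    def f(P):
        return np.r_[np.concatenate([fk(q,P)[0]-p for q,p,e in D]),(P-PR)/W]
    s=least_squares(f,PR);return s.x,s.fun
LO=np.array([-3.11,-.89,.22,-1.42,.17,-2.88]);HI=np.array([3.11,2.33,2.48,4.56,2.85,2.88])
def ik(p,r,P,seed=0,q0=None,n=30):
    rng=np.random.default_rng(seed);out=[]
    for k in range(n):
        s=q0 if (k==0 and q0 is not None) else rng.uniform(LO,HI)
        f=lambda q:np.r_[(fk(q,P)[0]-p)/100,(fk(q,P)[1].inv()*r).as_rotvec()]
        a=least_squares(f,np.clip(s,LO+1e-3,HI-1e-3),bounds=(LO,HI))
        if a.cost<1e-6 and not any(np.abs(a.x-b).max()<.02 for b in out): out.append(a.x)
    return out
if __name__=="__main__":
    P,e=fitP();print(P.round(1),np.abs(e).max().round(2))
    D=[json.loads(l) for l in open("data.txt")];q0=np.array(D[-1][0])
    c=np.cos;s=np.sin
    F=np.array([617,309.2]);RS=np.array([489,111,103.])
    ax=np.array([0,1,1])/2**.5
    for name,L in [("tool",None)]:
      for el in (0,25,45):   # standing grasp, tool pitched down by el
        e=np.radians(el);
        for sg in (1,-1):
            g=np.array([F[0],F[1],100 if el<40 else 112]);xd=np.array([0,c(e),-s(e)])
            print("stand",el,sg,[list(x.round(2)) for x in ik(g+19*xd,rot_from(xd,[sg,0,0]),P)])
            e2=e+np.pi/4;xd=np.array([0,c(e2),-s(e2)]);g=RS+(g[2]-75)*ax
            print("rest",el,sg,[list(x.round(2)) for x in ik(g+19*xd,rot_from(xd,[sg,0,0]),P)])
    for sg in (1,-1):
        g=bedw(0,8,72);print("bed",sg,[list(x.round(2)) for x in ik(g-[0,0,19],rot_from([0,0,-1],[sg*c(.126),sg*s(.126),0]),P)])
E
python3 kin.py
```

```text
[262.5 533.4 350.8 101.3 117.5   1.2 388.2   0. ] 1.69
stand 0 1 [[np.float64(-0.29), np.float64(1.21), np.float64(1.35), np.float64(1.33), np.float64(1.73), np.float64(-1.01)]]
rest 0 1 [[np.float64(-0.5), np.float64(0.62), np.float64(1.72), np.float64(0.7), np.float64(1.32), np.float64(-0.86)]]
stand 0 -1 [[np.float64(-0.29), np.float64(1.21), np.float64(1.35), np.float64(1.33), np.float64(1.73), np.float64(2.13)]]
rest 0 -1 [[np.float64(-0.5), np.float64(0.62), np.float64(1.72), np.float64(0.7), np.float64(1.32), np.float64(2.28)]]
stand 25 1 [[np.float64(-0.23), np.float64(0.94), np.float64(1.42), np.float64(1.1), np.float64(1.42), np.float64(-0.81)]]
rest 25 1 [[np.float64(-0.24), np.float64(0.45), np.float64(1.69), np.float64(0.38), np.float64(1.12), np.float64(-0.43)]]
stand 25 -1 [[np.float64(-0.23), np.float64(0.94), np.float64(1.42), np.float64(1.1), np.float64(1.42), np.float64(2.33)]]
rest 25 -1 [[np.float64(-0.24), np.float64(0.45), np.float64(1.69), np.float64(0.38), np.float64(1.12), np.float64(2.72)]]
stand 45 1 [[np.float64(-0.11), np.float64(0.76), np.float64(1.39), np.float64(0.83), np.float64(1.25), np.float64(-0.5)]]
rest 45 1 [[np.float64(0.04), np.float64(0.44), np.float64(1.6), np.float64(-0.0), np.float64(1.11), np.float64(0.04)]]
stand 45 -1 [[np.float64(-0.11), np.float64(0.76), np.float64(1.39), np.float64(0.83), np.float64(1.25), np.float64(2.64)]]
rest 45 -1 []
bed 1 [[np.float64(-0.57), np.float64(0.63), np.float64(1.43), np.float64(-0.0), np.float64(1.08), np.float64(-0.69)]]
bed -1 [[np.float64(-0.57), np.float64(0.63), np.float64(1.43), np.float64(-0.0), np.float64(1.08), np.float64(2.45)]]
```

```bash
cat > pl.py <<'E'
from kin import *
P,_=fitP()
def chk(p,r,q0=None):
    s=ik(np.array(p),r,P,q0=q0,n=12);print([list(map(float,x.round(2))) for x in s]);return s
def xd(el):
    e=np.radians(el);return np.array([0,np.cos(e),-np.sin(e)])
E
python3 - <<'E'
from pl import *
sync()
x=xd(20);r=rot_from(x,[1,0,0]);g=np.array([617,309.2,98])
for p in ([560,60,330],g-131*x,g+19*x): chk(p,r)
print(need([560,60,330],r))
E
```

```text
clk 6.1 meas [ 518.3 -365.3  378.9] cmd [ 518.  -365.   375.3] dang [-0.0001 -0.0057  0.0043] F [ 0.7 -0.2 -0.2] w 85.4 q [-0.8    0.5    0.69   0.     1.945  0.645]
[[-0.68, 0.67, 1.25, 0.94, 2.02, -0.63]]
[[-0.47, 0.93, 1.34, 1.0, 1.67, -0.82]]
[[-0.25, 0.99, 1.42, 1.15, 1.47, -0.86]]
[  4.532   9.503 -41.639  -1.248   0.874   0.992]
```

>>> carry_out(motion="40 4.53 9.5 -41.64 -1.248 0.874 0.992;40 4.53 9.5 -41.64 -1.248 0.874 0.992;40 4.53 9.5 -41.64 -1.248 0.874 0.992;40 4.53 9.5 -41.64 -1.248 0.874 0.992;40 4.53 9.5 -41.64 -1.248 0.874 0.992;40 4.53 9.5 -41.64 -1.248 0.874 0.992;40 4.53 9.5 -41.64 -1.248 0.874 0.992;40 4.53 9.5 -41.64 -1.248 0.874 0.992;40 4.53 9.5 -41.64 -1.248 0.874 0.992;40 4.53 9.5 -41.64 -1.248 0.874 0.992;40 4.53 9.5 -41.64 -1.248 0.874 0.992;40 4.53 9.5 -41.64 -1.248 0.874 0.992;40 4.53 9.5 -41.64 -1.248 0.874 0.992;40 4.53 9.5 -41.64 -1.248 0.874 0.992;40 4.53 9.5 -41.64 -1.248 0.874 0.992;40 4.53 9.5 -41.64 -1.248 0.874 0.992;40 4.53 9.5 -41.64 -1.248 0.874 0.992;40 4.53 9.5 -41.64 -1.248 0.874 0.992;40 4.53 9.5 -41.64 -1.248 0.874 0.992")

```text
clock: 7.68
ee_pos: [559.7, 60.3, 330.5]
ee_rot: [1.571, 0.35, 1.569]
ft_force: [0.2, -0.1, -0.0]
grip_width: 72.6
```

Run:
```python
from pl import *
from station import *
apply([4.53,9.5,-41.64],[-1.248,.874,.992]);sync()
P,e=fitP();print(P.round(1),np.abs(e).max())
p=get_image("wrist");pickle.dump(p,open("pics/w5.pkl","wb"))
for z in (0,98,150):
    u=proj(p,[617,309.2,z])[0];cv2.circle(p["color"],tuple(int(round(v)) for v in u),3,(0,0,255),-1);print(z,u)
t=trace(p,"former")
print([(d["confidence"],d["rect"]) for d in t])
cv2.imwrite("pics/w5.png",p["color"])
```

```text
clk 7.68 meas [559.7  60.3 330.5] cmd [560.  60. 330.] dang [ 0.0004 -0.0009 -0.0013] F [ 0.2 -0.1 -0. ] w 72.6 q [-0.515  0.503  1.302  1.076  1.949 -0.424]
[133.1 533.9 350.7 103.2 117.5   1.5 257.5   0. ] 3.8481302628295464
0 [285.72046624 269.47171481]
98 [289.29297692 231.95365478]
150 [291.52533857 208.15093663]
[(0.89, [268.4, 201.3, 312.7, 281.6]), (0.87, [275.4, 170.5, 303.2, 203.3]), (0.86, [323.7, 219.1, 377.9, 308.6])]
```

View pics/w5.png

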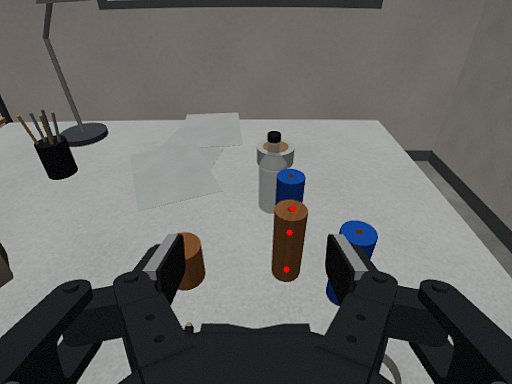

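Run:
```python
from pl import *
x=xd(20);r=rot_from(x,[1,0,0]);g=np.array([617,309.2,98])
print(need(g-131*x,r),need(g+19*x,r))
T=pickle.load(open("pics/top0.pkl","rb"));print("tape",onz(T,(253.5,160),12))
```

```text
[ 18.251 -13.285   5.696  -0.      0.     -0.   ] [ 33.251 -13.289   5.691  -0.      0.     -0.   ]
tape [712.9372671  114.45646203  12.        ]
```

>>> carry_out(motion="40 18.25 -13.3 5.7 0 0 0;40 18.25 -13.3 5.7 0 0 0;40 18.25 -13.3 5.7 0 0 0;40 18.25 -13.3 5.7 0 0 0;40 18.25 -13.3 5.7 0 0 0;40 18.25 -13.3 5.7 0 0 0;40 18.25 -13.3 5.7 0 0 0;40 18.25 -13.3 5.7 0 0 0;40 21.5 -13.3 5.7 0 0 0;40 24.5 -13.3 5.7 0 0 0;40 27.5 -13.3 5.7 0 0 0;40 29.5 -13.3 5.7 0 0 0")

```text
clock: 8.78
ee_pos: [617.2, 292.6, 105.8]
ee_rot: [1.568, 0.349, 1.569]
ft_force: [-0.3, 0.4, 1.3]
grip_width: 71.7
```

Run:
```python
from pl import *
from station import *
apply([29.5,-13.3,5.7],[0,0,0]);sync()
p=get_image("wrist");pickle.dump(p,open("pics/w6.pkl","wb"))
for z in (98,150):
    u=proj(p,[617,309.2,z])[0];cv2.circle(p["color"],tuple(int(round(v)) for v in u),3,(0,0,255),-1);print(z,u)
cv2.imwrite("pics/w6.png",p["color"])
x=xd(20);r=rot_from(x,[1,0,0]);g=np.array([617,309.2,98]);print(need(g+19*x,r))
```

```text
clk 8.78 meas [617.2 292.6 105.8] cmd [617.1 291.8 104.2] dang [-0.0023 -0.0012 -0.0001] F [-0.3  0.4  1.3] w 71.7 q [-0.109  0.831  1.41   1.231  1.437 -0.669]
98 [255.99755345 231.13506994]
150 [256.3175605  154.22584355]
[ 3.751  0.011 -0.009 -0.     0.    -0.   ]
```

View pics/w6.png

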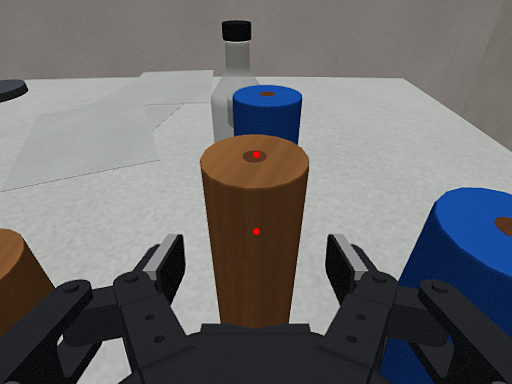

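The former stands centred between the fingers (axis u≈255, top hole at (254,156), as predicted). I'll advance and grip.

>>> carry_out(motion="40 1.5 0 0 0 0 0;40 2.8 0 0 0 0 0;40 3.7 0 0 0 0 0;40 3.7 0 0 0 0 0;255 3.7 0 0 0 0 0;255 3.7 0 0 0 0 0;255 3.7 0 0 0 0 0;255 3.7 0 0 0 0 0;255 3.7 0 0 0 0 0;255 3.7 0 0 0 0 0;255 3.7 0 0 0 0 0;255 3.7 0 0 0 0 0", squeeze=60)

```text
clock: 9.83
ee_pos: [617.4, 326.4, 92.0]
ee_rot: [1.57, 0.348, 1.57]
ft_force: [-0.1, -3.2, 5.0]
grip_width: 52.2
```

Run:
```python
from pl import *
from station import *
apply([3.7,0,0],[0,0,0]);sync()
p=get_image("wrist");pickle.dump(p,open("pics/w7.pkl","wb"));cv2.imwrite("pics/w7.png",p["color"])
```

```text
clk 9.83 meas [617.4 326.4  92. ] cmd [617.1 326.5  91.6] dang [-0.0006 -0.0007  0.0005] F [-0.1 -3.2  5. ] w 52.2 q [-0.054  0.856  1.401  1.266  1.392 -0.67 ]
```

View pics/w7.png

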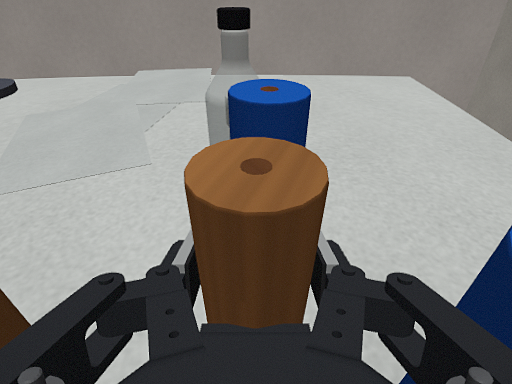

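Run:
```python
from pl import *
p=pickle.load(open("pics/w1.pkl","rb"));crop(p,(0,90,100,210),4,"pics/w1r.png")
for q in ([489.8,102.8,-.014],[486.5,103.6,-.03],[488.6,103.1,-.019]):
    X=[R.from_euler('z',q[2]).apply(v)+[q[0],q[1],0] for v in ([45,-75,12],[-45,-75,12],[45,-75,0],[-45,-75,0])]
    print(q,proj(p,X).round(1).tolist())
T=pickle.load(open("pics/top0.pkl","rb"));crop(T,(225,210,295,255),11,"pics/topr.png")
```

```text
[489.8, 102.8, -0.014] [[56.7, 112.5], [59.7, 189.1], [63.3, 112.3], [65.8, 186.5]]
[486.5, 103.6, -0.03] [[56.8, 116.6], [58.7, 192.5], [63.4, 116.2], [64.8, 189.8]]
[488.6, 103.1, -0.019] [[56.7, 113.9], [59.4, 190.3], [63.3, 113.7], [65.4, 187.7]]
```

View pics/w1r.png

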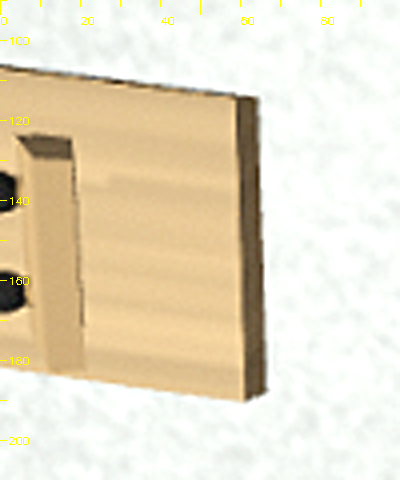

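View pics/topr.png

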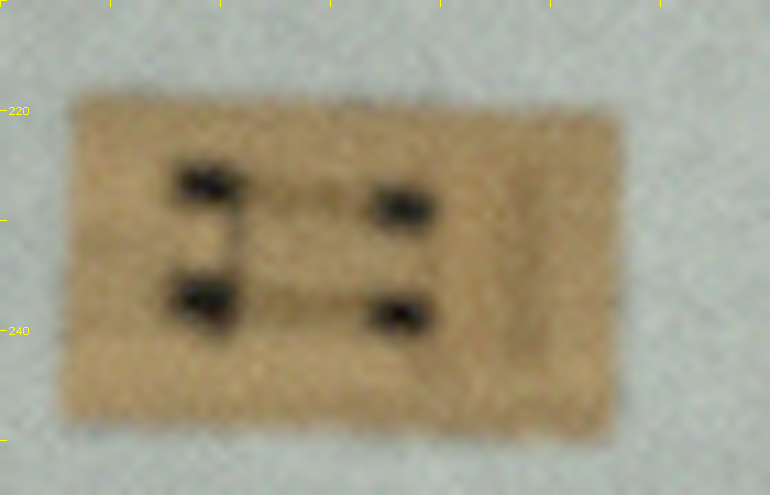

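Run:
```python
from fit import *
w=pickle.load(open("pics/w1.pkl","rb"))
tr=[(T,[x,y,10],c(u,11,225,210)) for x,y,u in [(45,75,(72,92)),(45,-75,(622,108)),(-45,-75,(612,442)),(-45,75,(62,425))]]
wr=[(w,[x,-75,z],c(u,4,0,90)) for x,z,u in [(45,12,(237,96)),(-45,12,(245,400)),(45,0,(259,97)),(-45,0,(267,392))]]
for o in (tr,wr,tr+wr,tr+wr+sr):
    x,r=fit(o,[488.,102,0]);print(x.round(3),r.round(2).tolist())
# bed check in wrist
```

```text
[ 4.89773e+02  1.02969e+02 -9.00000e-03] [[-0.13, -0.03], [0.17, -0.03], [0.37, 0.02], [-0.42, 0.03]]
[ 4.89397e+02  1.01325e+02 -2.40000e-02] [[-0.47, 0.12], [-0.27, 0.48], [0.54, -0.41], [0.23, -0.15]]
[ 4.89156e+02  1.01570e+02 -2.00000e-02] [[0.51, -0.09], [0.79, 0.47], [0.66, 0.52], [-0.11, -0.04], [-0.84, 0.01], [-0.32, 0.43], [0.19, -0.51], [0.19, -0.2]]
[ 4.88780e+02  1.01793e+02 -1.70000e-02] [[0.39, 0.11], [0.68, 0.52], [0.63, 0.57], [-0.15, 0.16], [-1.13, 0.13], [-0.39, 0.55], [-0.09, -0.4], [0.13, -0.08], [-0.55, 0.5], [-0.45, -0.23], [-0.43, -0.03], [-2.33, 0.0]]
```

```bash
cat >> pl.py <<'E'
RESTP=(489.3,102.0,-0.017)
RZ=R.from_euler('z',RESTP[2])
n=RZ.apply([0,-.70711,.70711]);up=RZ.apply([0,.70711,.70711])
seat=RZ.apply([0,8,103])+[RESTP[0],RESTP[1],0]
E
python3 - <<'E'
from pl import *
R0=rot_from(xd(20),[1,0,0])
off=R0.inv().apply(np.array([617.4,309.2,75])-[617.4,326.4,92.0]);print("off",off)
json.dump(list(off),open("off.json","w"))
Rr=RZ*R.from_euler('x',-45,degrees=True)*R0
p,r=cmd_load()
a=(p+[0,0,160],R0);b=(seat+90*n+4*up-Rr.apply(off),Rr);d=(seat+4*up-Rr.apply(off),Rr)
print(seat)
for k in (a,b,d): print(k[0].round(1));chk(*k)
print("lift",need(*a),"b from a",need(*b,c=a))
E
```

```text
off [-1.03483706e+01 -2.18575210e+01  9.21485110e-16]
[489.43599345 109.99884403 103.        ]
[617.1 326.5 251.6]
[[-0.05, 0.64, 1.3, 1.23, 1.5, -0.36]]
[488.8  73.4 169.3]
[[-0.32, 0.36, 1.6, 0.43, 1.34, -0.43]]
[489.9 137.  105.7]
[[-0.19, 0.45, 1.69, 0.48, 1.13, -0.4]]
lift [-5.4680e+00  1.5037e+01  2.0000e-03 -0.0000e+00  0.0000e+00 -0.0000e+00] b from a [-2.0977e+01 -1.6387e+01 -1.2828e+01  1.2000e-02 -1.3000e-02 -7.8500e-01]
```

>>> carry_out(motion="255 -0.5 1.4 0 0 0 0;255 -1.6 4.5 0 0 0 0;255 -2.9 8 0 0 0 0;255 -4.2 11.5 0 0 0 0;255 -5 14 0 0 0 0;255 -5.5 15 0 0 0 0;255 -5.5 15 0 0 0 0;255 -5.5 15 0 0 0 0", squeeze=60)

```text
clock: 10.55
ee_pos: [616.8, 326.0, 249.6]
ee_rot: [1.573, 0.35, 1.571]
ft_force: [0.2, -0.4, -2.7]
grip_width: 52.7
```

Run:
```python
from pl import *
from station import *
apply([-5.5,15,0],[0,0,0]);sync()
p=get_image("wrist");pickle.dump(p,open("pics/w8.pkl","wb"));cv2.imwrite("pics/w8.png",p["color"])
off=np.array(json.load(open("off.json")));R0=rot_from(xd(20),[1,0,0]);Rr=RZ*R.from_euler('x',-45,degrees=True)*R0
print(need(seat+90*n+4*up-Rr.apply(off),Rr))
```

```text
clk 10.55 meas [616.8 326.  249.6] cmd [617.1 326.1 251.3] dang [ 0.0019  0.0005 -0.0011] F [ 0.2 -0.4 -2.7] w 52.7 q [-0.054  0.641  1.299  1.225  1.495 -0.364]
[-2.0954e+01 -1.6345e+01 -1.2818e+01  1.2000e-02 -1.3000e-02 -7.8600e-01]
```

View pics/w8.png

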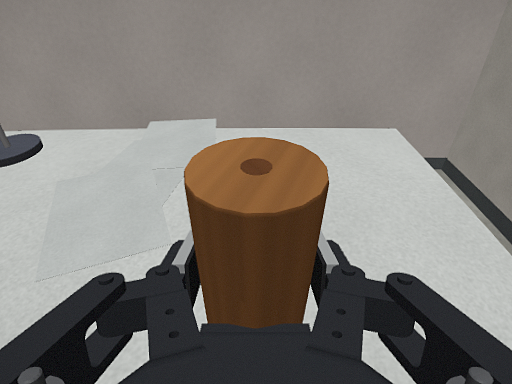

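The former is lifted and hasn't slipped in the grip (its top shows at the same pixels, (257,167)). Now to the pre-place pose over the rest.

>>> carry_out(motion="255 -1 -0.8 -0.6 0.001 -0.001 -0.04;255 -3.1 -2.5 -1.9 0.002 -0.002 -0.118;255 -6.3 -4.9 -3.8 0.004 -0.004 -0.236;255 -9.4 -7.4 -5.8 0.005 -0.006 -0.354;255 -12.6 -9.8 -7.7 0.007 -0.008 -0.472;255 -15.7 -12.3 -9.6 0.009 -0.01 -0.59;255 -18.4 -14.4 -11.3 0.011 -0.011 -0.692;255 -20.2 -15.7 -12.3 0.012 -0.013 -0.755;255 -20.95 -16.35 -12.8 0.012 -0.013 -0.786;255 -20.95 -16.35 -12.8 0.012 -0.013 -0.786;255 -20.95 -16.35 -12.8 0.012 -0.013 -0.786;255 -20.95 -16.35 -12.8 0.012 -0.013 -0.786")

```text
clock: 11.6
ee_pos: [489.1, 74.0, 168.5]
ee_rot: [1.575, 1.133, 1.557]
ft_force: [0.7, -0.3, -1.9]
grip_width: 52.1
```

Run:
```python
from pl import *
from station import *
apply([-20.95,-16.35,-12.8],[.012,-.013,-.786]);o=sync()
off=np.array(json.load(open("off.json")));m=R.from_euler('xyz',o["ee_rot"]);c=o["ee_pos"]+m.apply(off);a=m.apply(R0a) if 0 else None
print("centre rel seat: up,n,x",(c-seat)@up,(c-seat)@n,(c-seat)@RZ.apply([1,0,0]))
for k in ("wrist","scene","top"):
    p=get_image(k);pickle.dump(p,open(f"pics/{k}9.pkl","wb"))
    if k=="wrist": cv2.imwrite("pics/w9.png",p["color"])
    if k=="scene": crop(p,(220,110,340,220),5,"pics/s9.png")
    if k=="top": crop(p,(210,190,310,265),7,"pics/t9.png")
```

```text
clk 11.6 meas [489.1  74.  168.5] cmd [489.   73.4 169.3] dang [0.0003 0.0018 0.0019] F [ 0.7 -0.3 -1.9] w 52.1 q [-0.315  0.363  1.604  0.43   1.335 -0.433]
centre rel seat: up,n,x 3.827460390191907 88.9351715259692 0.29255400648181124
```

View pics/w9.png

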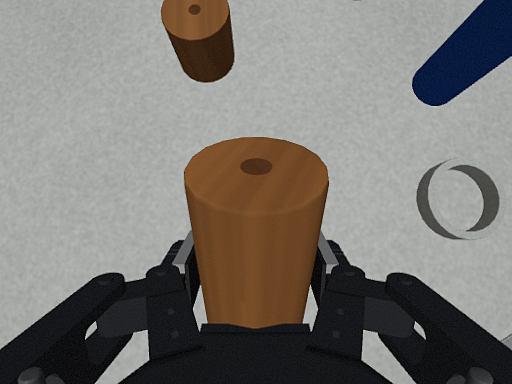

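View pics/s9.png

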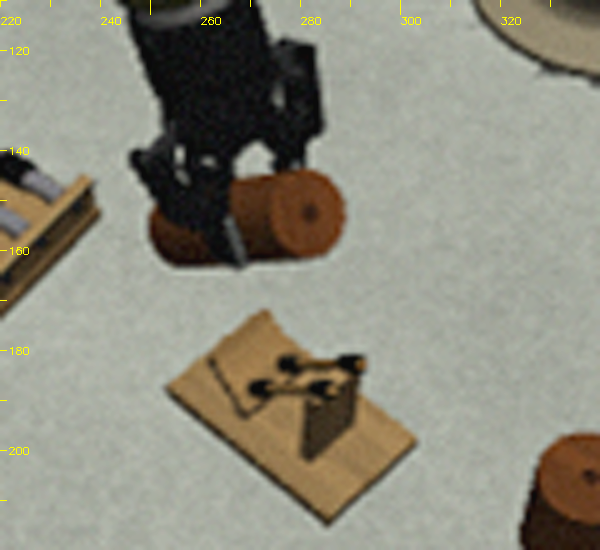

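>>> carry_out(motion="255 1.9 0.68 0 0 0 0;255 3.8 1.37 0 0 0 0;255 5.6 2.05 0 0 0 0;255 7.05 2.56 0 0 0 0;255 7.9 2.87 0 0 0 0;255 7.9 2.87 0 0 0 0;255 7.9 2.87 0 0 0 0;255 7.9 2.87 0 0 0 0")

```text
clock: 12.42
ee_pos: [490.6, 132.4, 110.3]
ee_rot: [1.568, 1.135, 1.55]
ft_force: [-0.2, 0.3, -2.4]
grip_width: 52.4
```

```bash
cat >> pl.py <<'E'
def where(o):
    off=np.array(json.load(open("off.json")));m=R.from_euler('xyz',o["ee_rot"]);c=o["ee_pos"]+m.apply(off)
    print("up,n,x",((c-seat)@up).round(2),((c-seat)@n).round(2),((c-seat)@RZ.apply([1,0,0])).round(2),"F up,n",(o["ft_force"]@up).round(2),(o["ft_force"]@n).round(2),"T",o["torque"].round(3))
E
python3 - <<'E'
from pl import *
from station import *
apply([7.9,2.87,0],[0,0,0]);o=sync();where(o)
for k in ("scene","top"):
    p=get_image(k);pickle.dump(p,open(f"pics/{k}10.pkl","wb"))
    if k=="scene": crop(p,(220,110,340,220),5,"pics/s10.png")
    if k=="top": crop(p,(210,190,310,265),7,"pics/t10.png")
E
```

```text
clk 12.42 meas [490.6 132.4 110.3] cmd [490.  132.8 109.8] dang [-0.0004 -0.0012 -0.0002] F [-0.2  0.3 -2.4] w 52.4 q [-0.194  0.442  1.681  0.474  1.145 -0.403]
up,n,x 4.02 6.58 0.72 F up,n -1.47 -1.91 T [-0.305 -0.008  0.016]
```

View pics/s10.png

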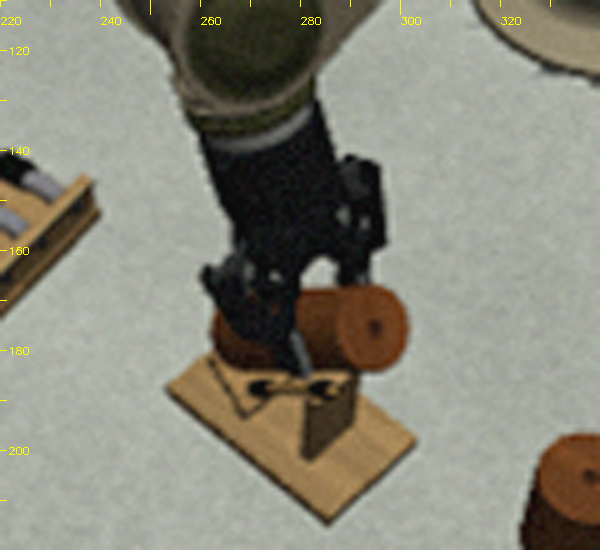

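View pics/t10.png

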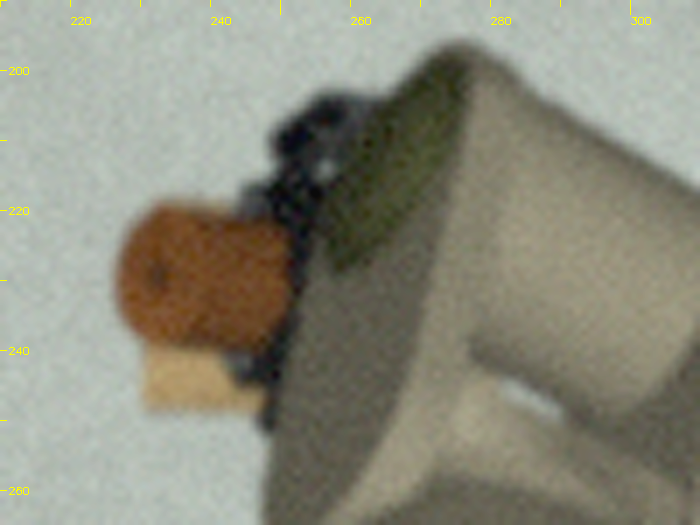

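>>> carry_out(motion="255 0.19 0.07 0 0 0 0;255 0.38 0.14 0 0 0 0;255 0.5 0.18 0 0 0 0;255 0.5 0.18 0 0 0 0;255 0.5 0.18 0 0 0 0")

```text
clock: 12.93
ee_pos: [490.1, 136.5, 106.0]
ee_rot: [1.571, 1.135, 1.553]
ft_force: [-0.2, -0.3, -2.0]
grip_width: 52.1
```

Run:
```python
from pl import *
apply([.5,.18,0],[0,0,0]);o=sync();where(o)
```

```text
clk 12.93 meas [490.1 136.5 106. ] cmd [490.1 136.5 106. ] dang [-0.0001  0.0001 -0.    ] F [-0.2 -0.3 -2. ] w 52.1 q [-0.186  0.449  1.685  0.478  1.132 -0.402]
up,n,x 3.89 0.55 0.19 F up,n -1.64 -1.15 T [-0.292 -0.027  0.013]
```

>>> carry_out(motion="255 0.05 0.02 0 0 0 0;255 0.1 0.035 0 0 0 0;255 0.14 0.05 0 0 0 0;255 0.14 0.05 0 0 0 0")

```text
clock: 13.27
ee_pos: [490.4, 137.1, 105.5]
ee_rot: [1.568, 1.136, 1.551]
ft_force: [-2.6, -4.3, 5.0]
grip_width: 52.3
```

Run:
```python
from pl import *
apply([.14,.05,0],[0,0,0]);o=sync();where(o)
```

```text
clk 13.27 meas [490.4 137.1 105.5] cmd [490.1 137.6 104.9] dang [-0.0006 -0.0009 -0.0008] F [-2.6 -4.3  5. ] w 52.3 q [-0.184  0.45   1.686  0.478  1.129 -0.401]
up,n,x 3.94 -0.23 0.47 F up,n 0.46 6.57 T [-0.635  0.404  0.138]
```

>>> carry_out(motion="255 -0.02 -0.1 0 0 0 0;255 0.02 -0.2 0 0 0 0;255 0.05 -0.3 0 0 0 0;255 0.09 -0.39 0 0 0 0;255 0.09 -0.39 0 0 0 0")

```text
clock: 13.68
ee_pos: [490.4, 134.5, 102.9]
ee_rot: [1.568, 1.134, 1.551]
ft_force: [-0.1, -0.3, 6.6]
grip_width: 52.5
```

Run:
```python
from pl import *
apply([.09,-.39,0],[0,0,0]);o=sync();where(o)
```

```text
clk 13.68 meas [490.4 134.5 102.9] cmd [490.1 134.4 102.5] dang [-0.0002 -0.001   0.0007] F [-0.1 -0.3  6.6] w 52.5 q [-0.19   0.454  1.689  0.48   1.126 -0.411]
up,n,x 0.26 -0.18 0.55 F up,n 4.46 4.87 T [ 0.096 -0.046  0.095]
```

>>> carry_out(motion="255 0.01 -0.05 0 0 0 0;255 0.03 -0.09 0 0 0 0;255 0.03 -0.09 0 0 0 0")

```text
clock: 13.93
ee_pos: [490.4, 134.5, 102.9]
ee_rot: [1.567, 1.133, 1.55]
ft_force: [-0.8, 3.4, 12.3]
grip_width: 52.7
```

Run:
```python
from pl import *
apply([.03,-.09,0],[0,0,0]);o=sync();where(o)
```

```text
clk 13.93 meas [490.4 134.5 102.9] cmd [490.1 133.7 101.8] dang [-0.0005 -0.0013  0.0022] F [-0.8  3.4 12.3] w 52.7 q [-0.191  0.454  1.69   0.482  1.126 -0.412]
up,n,x 0.21 -0.2 0.56 F up,n 11.11 6.36 T [0.908 0.127 0.085]
```

>>> carry_out(motion="255 -0.04 0.07 0 0 0 0;255 -0.04 0.07 0 0 0 0;90 -0.04 0.07 0 0 0 0;80 -0.04 0.07 0 0 0 0;70 -0.04 0.07 0 0 0 0;60 -0.04 0.07 0 0 0 0;50 -0.04 0.07 0 0 0 0;40 -0.04 0.07 0 0 0 0;40 -0.04 0.07 0 0 0 0;40 -0.04 0.07 0 0 0 0")

```text
clock: 14.77
ee_pos: [490.1, 134.2, 102.5]
ee_rot: [1.571, 1.135, 1.553]
ft_force: [-0.6, 0.4, -0.1]
grip_width: 72.3
```

Run:
```python
from pl import *
from station import *
apply([-.04,.07,0],[0,0,0]);o=sync();where(o)
p=get_image("wrist");cv2.imwrite("pics/w11.png",p["color"])
p=get_image("scene");crop(p,(220,110,340,220),5,"pics/s11.png")
```

```text
clk 14.77 meas [490.1 134.2 102.5] cmd [490.1 134.2 102.5] dang [0.     0.0001 0.    ] F [-0.6  0.4 -0.1] w 72.3 q [-0.191  0.454  1.69   0.479  1.126 -0.411]
up,n,x -0.28 -0.26 0.2 F up,n 0.21 -0.28 T [-0.201 -0.052 -0.05 ]
```

View pics/w11.png

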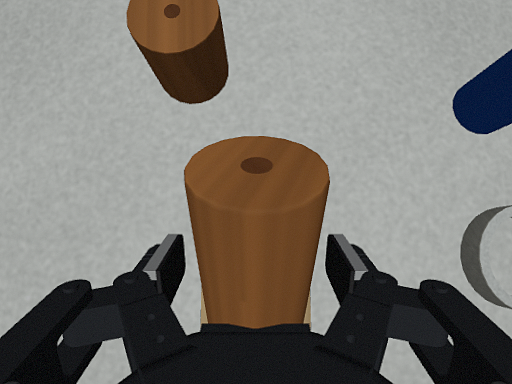

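View pics/s11.png

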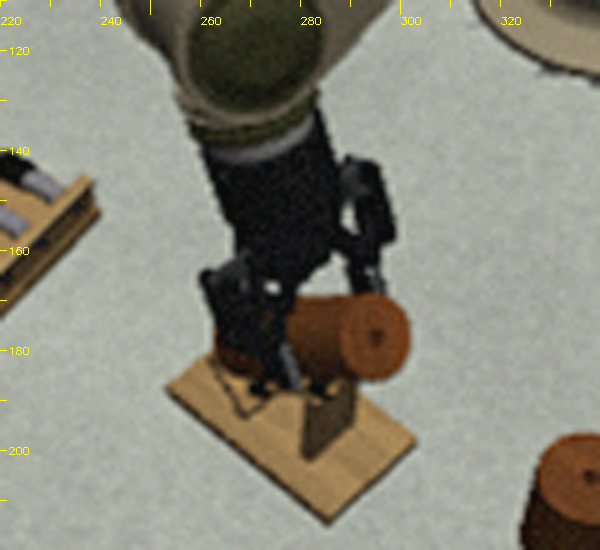

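Run:
```python
from pl import *
rr=rot_from(-n,RZ.apply([1,0,0]))
h=(seat+8*up+85*n,rr);g=(seat+8*up-14*n,rr)
chk(*h);chk(*g)
p,r=cmd_load();a=(p-r.apply([100,0,0]),r)
print(need(*h,c=a),need(*h), "g from h",need(*g,c=h))
```

```text
[[-0.49, 0.45, 1.64, 0.68, 1.5, -0.68]]
[[-0.36, 0.55, 1.74, 0.77, 1.28, -0.74]]
[ 0.672 -4.329 -0.017 -0.     0.     0.349] [-9.328 -4.329 -0.017 -0.     0.     0.349] g from h [ 9.9 -0.  -0.   0.   0.   0. ]
```

>>> carry_out(motion="40 -1.5 0 0 0 0 0;40 -4 0 0 0 0 0;40 -7 0 0 0 0 0;40 -10 0 0 0 0 0;40 -10 0 0 0 0 0;40 -9.9 -1.5 0 0 0 0.11;40 -9.6 -3 0 0 0 0.22;40 -9.35 -4.3 0 0 0 0.349;40 -9.35 -4.3 0 0 0 0.349;40 -9.35 -4.3 0 0 0 0.349;40 -9.35 -4.3 0 0 0 0.349")

```text
clock: 15.78
ee_pos: [488.7, 56.0, 169.0]
ee_rot: [1.571, 0.787, 1.554]
ft_force: [0.4, -0.0, 0.8]
grip_width: 71.8
```

Run:
```python
from pl import *
from station import *
apply([-9.35,-4.3,0],[0,0,.349]);o=sync()
p=get_image("wrist");pickle.dump(p,open("pics/w12.pkl","wb"))
for s in (75,-75):
    for d in (-27,27):
        u=proj(p,seat+s*up+d*RZ.apply([1,0,0]))[0];cv2.circle(p["color"],tuple(int(round(v)) for v in u),3,(0,0,255),-1);print(u)
cv2.imwrite("pics/w12.png",p["color"])
p=get_image("scene");crop(p,(220,110,340,220),5,"pics/s12.png")
```

```text
clk 15.78 meas [488.7  56.  169. ] cmd [488.7  55.7 169.1] dang [ 0.0003  0.0003 -0.0015] F [ 0.4 -0.   0.8] w 71.8 q [-0.49   0.449  1.637  0.681  1.501 -0.681]
[220.06324322 111.23823118]
[291.68856129 111.07722747]
[226.01716288 284.65912887]
[286.19733533 284.55729248]
```

View pics/w12.png

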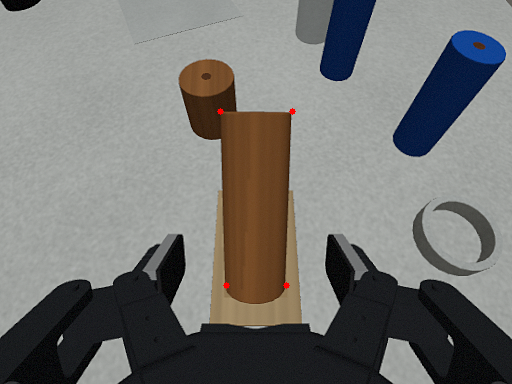

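View pics/s12.png

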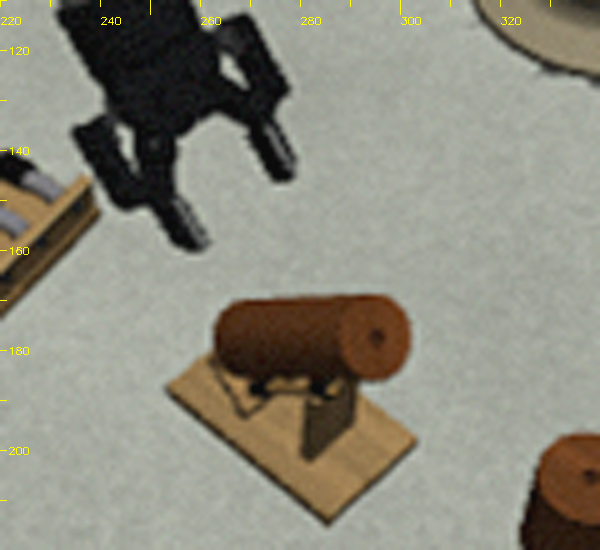

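The former lies seated on the rest: its silhouette matches the predicted seat corners (220–291,111) and (226–286,285), and nothing touches it. Now to regrasp it.

>>> carry_out(motion="40 3 0 0 0 0 0;40 6 0 0 0 0 0;40 8.5 0 0 0 0 0;40 9.9 0 0 0 0 0;40 9.9 0 0 0 0 0;40 9.9 0 0 0 0 0;70 9.9 0 0 0 0 0;85 9.9 0 0 0 0 0;255 9.9 0 0 0 0 0;255 9.9 0 0 0 0 0;255 9.9 0 0 0 0 0;255 9.9 0 0 0 0 0;255 9.9 0 0 0 0 0;255 9.9 0 0 0 0 0;255 9.9 0 0 0 0 0", squeeze=60)

```text
clock: 17.13
ee_pos: [490.3, 124.8, 100.2]
ee_rot: [1.568, 0.786, 1.551]
ft_force: [-3.0, -5.1, 7.4]
grip_width: 52.4
```

Run:
```python
from pl import *
from station import *
apply([9.9,0,0],[0,0,0]);o=sync()
m=R.from_euler('xyz',o["ee_rot"]);off=m.inv().apply(seat-o["ee_pos"]);print("off",off)
off[2]=0;json.dump(list(off),open("off.json","w"));where(o)
```

```text
clk 17.13 meas [490.3 124.8 100.2] cmd [489.9 125.7  99.1] dang [-0.0009 -0.0017 -0.0002] F [-3.  -5.1  7.4] w 52.4 q [-0.359  0.544  1.74   0.769  1.282 -0.734]
off [-12.43536785  -8.50325617  -0.60550667]
up,n,x 0.0 0.0 0.61 F up,n 1.6 8.81 T [-0.026  0.33   0.36 ]
```

```bash
cat >> pl.py <<'E'
BX=R.from_euler('z',BED[2]).apply([1,0,0]);RB=rot_from([0,0,-1],BX);BS=bedw(0,0,67.3)
def bedpose(dz=0,dx=0,dy=0):
    off=np.array(json.load(open("off.json")))
    return bedw(dx,dy,67.3+dz)-RB.apply(off),RB
def whereb(o):
    off=np.array(json.load(open("off.json")));m=R.from_euler('xyz',o["ee_rot"]);c=o["ee_pos"]+m.apply(off)
    print("bed dx,dy,dz",R.from_euler('z',-BED[2]).apply(c-BS).round(2),"ang",(RB.inv()*m).as_rotvec().round(4),"F",o["ft_force"].round(2),"T",o["torque"].round(3))
E
python3 - <<'E'
from pl import *
p,r=cmd_load();a=(p-r.apply([90,0,0]),r)
h=bedpose(90);chk(*a);chk(*h);chk(*bedpose(0))
print(need(*h),need(*h,c=a))
E
```

```text
[[-0.48, 0.46, 1.65, 0.69, 1.48, -0.69]]
[[-0.57, 0.52, 1.33, -0.0, 1.3, -0.69]]
[[-0.57, 0.62, 1.43, -0.0, 1.09, -0.69]]
[-26.86  -20.401   6.47   -0.136   0.056  -0.784] [-17.86  -20.401   6.47   -0.136   0.056  -0.784]
```

>>> carry_out(motion="255 -0.5 0 0 0 0 0;255 -1.5 0 0 0 0 0;255 -3 0 0 0 0 0;255 -5 0 0 0 0 0;255 -7 0 0 0 0 0;255 -8.5 0 0 0 0 0;255 -9 0 0 0 0 0;255 -9 0 0 0 0 0;255 -9 0 0 0 0 0")

```text
clock: 17.88
ee_pos: [488.6, 62.0, 162.5]
ee_rot: [1.571, 0.786, 1.553]
ft_force: [-0.1, -0.8, -1.7]
grip_width: 51.9
```

Run:
```python
from pl import *
from station import *
apply([-9,0,0],[0,0,0]);o=sync()
p=get_image("wrist");pickle.dump(p,open("pics/w13.pkl","wb"));cv2.imwrite("pics/w13.png",p["color"])
h=bedpose(90);print(need(*h))
off=np.array(json.load(open("off.json")));r=R.from_euler('xyz',o["ee_rot"])
for s in (75,-75):print(proj(p,[o["ee_pos"]+r.apply(off+[-0,s,d]) for d in(-27,27)]).round(1).tolist())
```

```text
clk 17.88 meas [488.6  62.  162.5] cmd [488.8  62.1 162.7] dang [ 0.0006 -0.0002 -0.0002] F [-0.1 -0.8 -1.7] w 51.9 q [-0.48   0.456  1.649  0.688  1.481 -0.686]
[-17.86  -20.401   6.47   -0.136   0.056  -0.784]
[[194.7, 114.1], [319.0, 113.9]]
[[210.7, 380.1], [302.8, 380.0]]
```

View pics/w13.png

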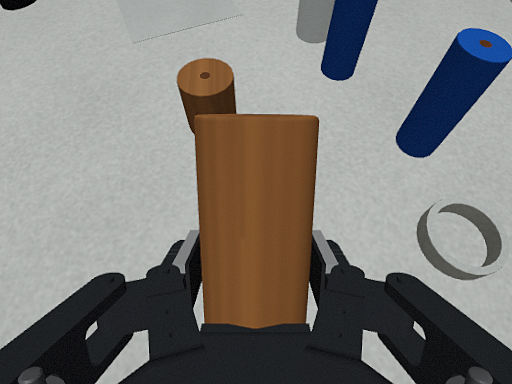

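The former is held firmly. Its upper end shows at (195–319,115), as predicted. Now to hover over the bed.

>>> carry_out(motion="255 -0.9 -1 0.3 -0.007 0.003 -0.04;255 -2.7 -3.1 1 -0.02 0.008 -0.118;255 -5.4 -6.1 1.9 -0.041 0.017 -0.235;255 -8 -9.2 2.9 -0.061 0.025 -0.353;255 -10.7 -12.2 3.9 -0.082 0.034 -0.47;255 -13.4 -15.3 4.85 -0.102 0.042 -0.588;255 -15.7 -18 5.7 -0.12 0.049 -0.69;255 -17.2 -19.6 6.2 -0.131 0.054 -0.753;255 -17.86 -20.4 6.47 -0.136 0.056 -0.784;255 -17.86 -20.4 6.47 -0.136 0.056 -0.784;255 -17.86 -20.4 6.47 -0.136 0.056 -0.784;255 -17.86 -20.4 6.47 -0.136 0.056 -0.784;255 -17.86 -20.4 6.47 -0.136 0.056 -0.784")

```text
clock: 19.02
ee_pos: [548.5, -208.7, 144.7]
ee_rot: [1.701, 1.57, 1.827]
ft_force: [0.3, 0.0, -1.6]
grip_width: 52.0
```

Run:
```python
from pl import *
from station import *
apply([-17.86,-20.4,6.47],[-.136,.056,-.784]);o=sync();whereb(o)
p=get_image("wrist");pickle.dump(p,open("pics/w14.pkl","wb"))
for a in [(60,55,46),(20,55,46),(-20,55,46),(-60,55,46)]:
    u=proj(p,bedw(*a))[0].round(1);print(a,u);cv2.circle(p["color"],tuple(int(round(v)) for v in u),2,(0,0,255),-1)
cv2.imwrite("pics/w14.png",p["color"])
p=get_image("scene");crop(p,(140,30,280,190),4,"pics/s14.png");pickle.dump(p,open("pics/s14.pkl","wb"))
```

```text
clk 19.02 meas [ 548.5 -208.7  144.7] cmd [ 548.7 -209.6  144.9] dang [-0.0005  0.0004  0.0014] F [ 0.3  0.  -1.6] w 52.0 q [-5.650e-01  5.180e-01  1.329e+00  1.000e-03  1.296e+00 -6.920e-01]
bed dx,dy,dz [-0.09  0.89 89.78] ang [-0.0002  0.0001  0.001 ] F [ 0.28  0.04 -1.61] T [ 0.043 -0.027 -0.02 ]
(60, 55, 46) [330.  137.7]
(20, 55, 46) [281.2 137.5]
(-20, 55, 46) [232.2 137.5]
(-60, 55, 46) [183.4 137.7]
```

View pics/w14.png

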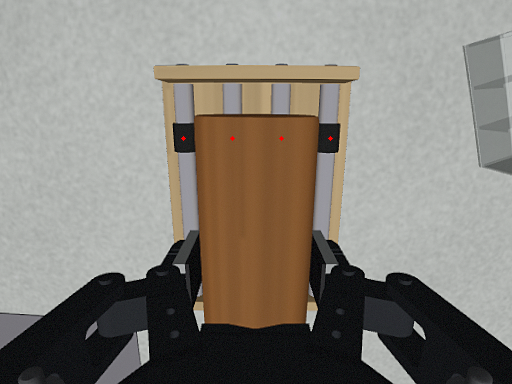

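View pics/s14.png

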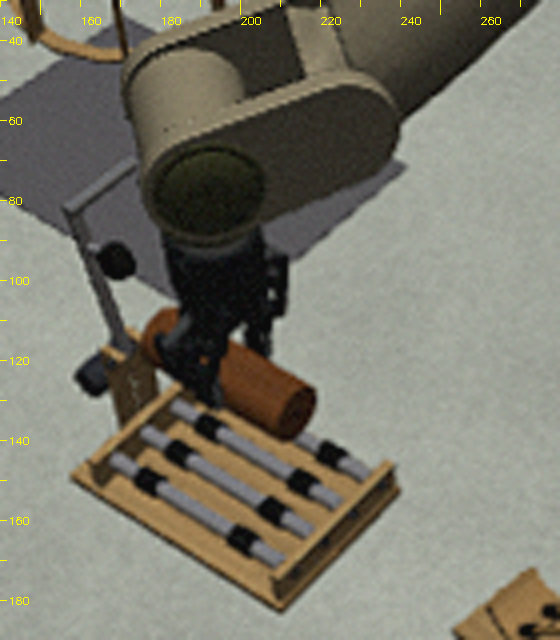

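Run:
```python
from pl import *
from station import *
o=get_obs()
th=1.75
y=-125+150*np.cos(th);z=105+150*np.sin(th)
bar=np.array([bedw(x,y,z) for x in (6,-72)])
S=pickle.load(open("pics/s14.pkl","rb"));print("scene bar",((proj(S,bar)-[140,30])*4).round(0).tolist())
p=get_image("top");pickle.dump(p,open("pics/t14.pkl","wb"));crop(p,(280,130,440,270),4,"pics/t14.png")
print("top bar",((proj(p,bar)-[280,130])*4).round(0).tolist())
w=o["ee_pos"]+[0,0,257];print(w, ((proj(p,w)-[280,130])*4).round(0), ((proj(S,w)-[140,30])*4).round(0))
```

```text
scene bar [[63.0, 211.0], [129.0, 160.0]]
top bar [[657.0, 266.0], [678.0, 391.0]]
[ 548.63646775 -209.01772095  401.86530158] [[472. 268.]] [[193. 134.]]
```

View pics/t14.png

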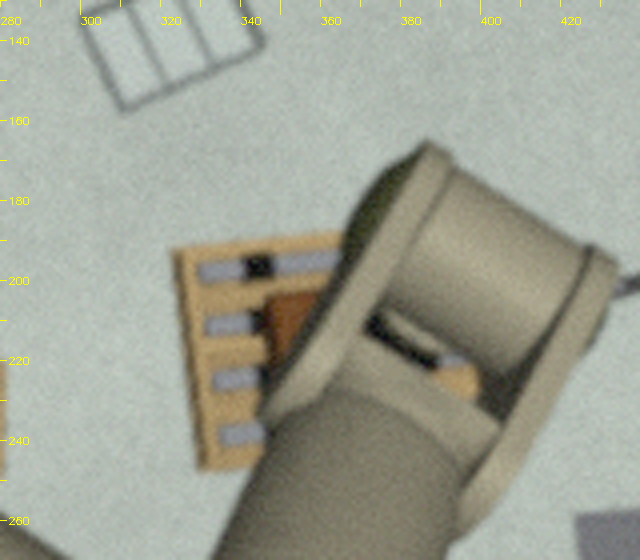

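Run:
```python
from pl import *
T=pickle.load(open("pics/t14.pkl","rb"))
for uv in [(620,262),(580,340),(500,490),(432,145),(270,430)]:
    w=onz(T,np.array(uv)/4+[280,130],400);print(uv,R.from_euler('z',-BED[2]).apply(w-[BED[0],BED[1],0]).round(0))
```

```text
(620, 262) [ -5. -72. 400.]
(580, 340) [-44. -43. 400.]
(500, 490) [-118.   12.  400.]
(432, 145) [ 69.  20. 400.]
(270, 430) [-74. 128. 400.]
```

>>> carry_out(motion="255 1 0 0 0 0 0;255 2.5 0 0 0 0 0;255 4.2 0 0 0 0 0;255 5.8 0 0 0 0 0;255 7.2 0 0 0 0 0;255 8 0 0 0 0 0;255 8.3 0 0 0 0 0;255 8.3 0 0 0 0 0;255 8.3 0 0 0 0 0;255 8.3 0 0 0 0 0")

```text
clock: 20.0
ee_pos: [549.2, -209.8, 62.7]
ee_rot: [-0.729, 1.569, -0.603]
ft_force: [0.7, 0.0, -1.4]
grip_width: 52.1
```

Run:
```python
from pl import *
from station import *
apply([8.3,0,0],[0,0,0]);o=sync();whereb(o)
p=get_image("wrist");pickle.dump(p,open("pics/w15.pkl","wb"))
for a in [(60,55,46),(20,55,46),(-20,55,46),(-60,55,46)]:
    u=proj(p,bedw(*a))[0].round(1);print(a,u);cv2.circle(p["color"],tuple(int(round(v)) for v in u),2,(0,0,255),-1)
cv2.imwrite("pics/w15.png",p["color"])
p=get_image("scene");crop(p,(140,60,260,190),5,"pics/s15.png")
```

```text
clk 20.0 meas [ 549.2 -209.8   62.7] cmd [ 548.8 -209.6   61.9] dang [ 0.0001 -0.0013 -0.001 ] F [ 0.7  0.  -1.4] w 52.1 q [-0.566  0.612  1.425 -0.     1.103 -0.692]
bed dx,dy,dz [ 0.36 -0.31  7.86] ang [ 0.0003 -0.0016 -0.0014] F [ 0.73  0.04 -1.39] T [-0.019  0.036 -0.004]
(60, 55, 46) [365.7 150. ]
(20, 55, 46) [293.  149.8]
(-20, 55, 46) [219.5 149.8]
(-60, 55, 46) [146.8 150.1]
```

View pics/w15.png

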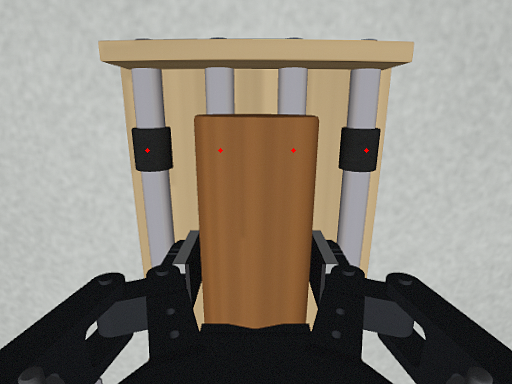

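View pics/s15.png

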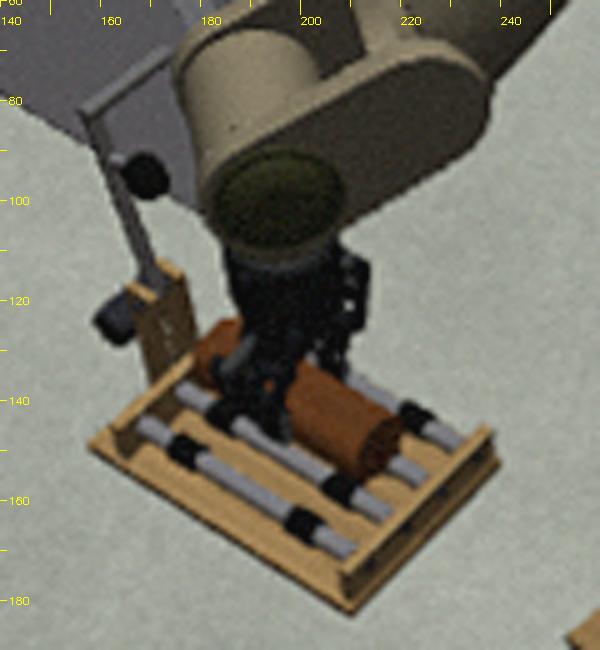

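>>> carry_out(motion="255 0.2 0 0 0 0 0;255 0.4 0 0 0 0 0;255 0.55 0 0 0 0 0;255 0.65 0 0 0 0 0;255 0.65 0 0 0 0 0;255 0.65 0 0 0 0 0")

```text
clock: 20.6
ee_pos: [549.0, -209.5, 55.6]
ee_rot: [-0.508, 1.57, -0.382]
ft_force: [2.4, 1.9, -0.3]
grip_width: 51.9
```

Run:
```python
from pl import *
apply([.65,0,0],[0,0,0]);o=sync();whereb(o)
```

```text
clk 20.6 meas [ 549.  -209.5   55.6] cmd [ 548.8 -209.6   55.4] dang [-0.0001 -0.0007 -0.0001] F [ 2.4  1.9 -0.3] w 51.9 q [-0.566  0.621  1.432  0.     1.088 -0.692]
bed dx,dy,dz [0.31 0.03 0.7 ] ang [ 0.0002 -0.0009 -0.0005] F [ 2.38  1.86 -0.29] T [ 0.216 -0.269  0.014]
```

>>> carry_out(motion="255 0.03 0 0.02 0 0 0;255 0.05 0 0.03 0 0 0;255 0.05 0 0.03 0 0 0")

```text
clock: 20.85
ee_pos: [549.3, -209.5, 55.4]
ee_rot: [-0.671, 1.57, -0.545]
ft_force: [-0.1, 2.6, 5.1]
grip_width: 52.6
```

Run:
```python
from pl import *
apply([.05,0,.03],[0,0,0]);o=sync();whereb(o)
```

```text
clk 20.85 meas [ 549.3 -209.5   55.4] cmd [ 549.1 -209.6   54.9] dang [-0.0002 -0.0007 -0.0004] F [-0.1  2.6  5.1] w 52.6 q [-0.566  0.621  1.432  0.     1.087 -0.692]
bed dx,dy,dz [ 0.57 -0.01  0.51] ang [ 0.     -0.001  -0.0008] F [-0.09  2.64  5.12] T [ 0.388 -0.124  0.078]
```

>>> carry_out(motion="255 0.02 0 0 0 0 0.004;255 0.02 0 0 0 0 0.004;255 0.02 0 0 0 0 0.004")

```text
clock: 21.1
ee_pos: [549.4, -209.5, 55.3]
ee_rot: [1.199, 1.567, 1.325]
ft_force: [0.5, 2.8, 6.2]
grip_width: 51.6
```

Run:
```python
from pl import *
apply([.02,0,0],[0,0,.004]);o=sync();whereb(o)
```

```text
clk 21.1 meas [ 549.4 -209.5   55.3] cmd [ 549.1 -209.6   54.7] dang [-0.0004 -0.001  -0.0004] F [0.5 2.8 6.2] w 51.6 q [-0.567  0.622  1.43   0.004  1.09  -0.695]
bed dx,dy,dz [ 0.62 -0.06  0.42] ang [-0.0001 -0.0013  0.0032] F [0.5  2.76 6.19] T [ 0.411 -0.107  0.171]
```

>>> carry_out(motion="255 -0.03 0 0 0 0 0;255 -0.03 0 0 0 0 0;255 -0.03 0 0 0 0 0;255 -0.03 0 0 0 0 0;255 -0.03 0 0 0 0 0", squeeze=20)

```text
clock: 21.52
ee_pos: [549.3, -209.5, 55.3]
ee_rot: [1.291, 1.567, 1.417]
ft_force: [1.0, 3.9, 5.7]
grip_width: 52.2
```

Run:
```python
from pl import *
apply([-.03,0,0],[0,0,0]);o=sync();whereb(o)
```

```text
clk 21.52 meas [ 549.3 -209.5   55.3] cmd [ 549.1 -209.6   55. ] dang [-0.0002 -0.0007 -0.0002] F [1.  3.9 5.7] w 52.2 q [-0.567  0.622  1.43   0.004  1.091 -0.695]
bed dx,dy,dz [ 0.57 -0.04  0.41] ang [ 0.     -0.001   0.0034] F [1.   3.93 5.72] T [ 0.505 -0.189  0.137]
```

>>> carry_out(motion="105 -0.03 0 0 0 0 0;102 -0.03 0 0 0 0 0;99 -0.03 0 0 0 0 0;96 -0.03 0 0 0 0 0;93 -0.03 0 0 0 0 0;90 -0.03 0 0 0 0 0;87 -0.03 0 0 0 0 0;84 -0.03 0 0 0 0 0;80 -0.03 0 0 0 0 0;75 -0.03 0 0 0 0 0;68 -0.03 0 0 0 0 0;60 -0.03 0 0 0 0 0;50 -0.03 0 0 0 0 0;40 -0.03 0 0 0 0 0;40 -0.03 0 0 0 0 0;40 -0.03 0 0 0 0 0", squeeze=20)

```text
clock: 22.85
ee_pos: [549.1, -209.6, 55.3]
ee_rot: [1.49, 1.567, 1.616]
ft_force: [0.5, -0.4, -0.3]
grip_width: 71.9
```

Run:
```python
from pl import *
from station import *
apply([-.03,0,0],[0,0,0]);o=sync();whereb(o)
p=get_image("wrist");pickle.dump(p,open("pics/w16.pkl","wb"));cv2.imwrite("pics/w16.png",p["color"])
```

```text
clk 22.85 meas [ 549.1 -209.6   55.3] cmd [ 549.1 -209.6   55.3] dang [-0.  0. -0.] F [ 0.5 -0.4 -0.3] w 71.9 q [-0.567  0.622  1.43   0.003  1.091 -0.695]
bed dx,dy,dz [ 0.33 -0.08  0.37] ang [ 0.0002 -0.0003  0.0036] F [ 0.48 -0.37 -0.28] T [ 0.027 -0.035  0.042]
```

View pics/w16.png

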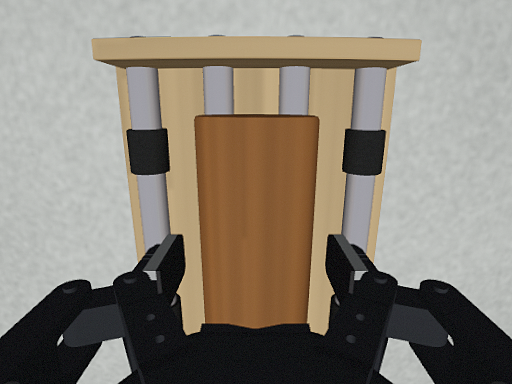

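>>> carry_out(motion="40 -1 0 0 0 0 0;40 -2.5 0 0 0 0 0;40 -4.5 0 0 0 0 0;40 -7 0 0 0 0 0;40 -10 0 0 0 0 0;40 -13 0 0 0 0 0;40 -16 0 0 0 0 0;40 -19 0 0 0 0 0;40 -21 0 0 0 0 0;40 -22 0 0 0 0 0;40 -22 0 0 0 0 0;40 -22 0 0 0 0 0")

```text
clock: 23.9
ee_pos: [549.0, -210.2, 275.7]
ee_rot: [1.284, 1.568, 1.41]
ft_force: [0.0, -0.2, -0.6]
grip_width: 71.9
```

Run:
```python
from pl import *
from station import *
apply([-22,0,0],[0,0,0]);o=sync()
p=get_image("wrist");pickle.dump(p,open("pics/w17.pkl","wb"))
for s in (75,-75):
    for d in (-27,27):
        u=proj(p,bedw(d,s,67.3))[0];print(u.round(1));cv2.circle(p["color"],tuple(int(round(v)) for v in u),2,(0,0,255),-1)
cv2.imwrite("pics/w17.png",p["color"])
p=get_image("scene");crop(p,(130,60,350,290),2,"pics/s17.png")
p=get_image("top");pickle.dump(p,open("pics/t17.pkl","wb"))
```

```text
clk 23.9 meas [ 549.  -210.2  275.7] cmd [ 549.1 -210.4  275.3] dang [-0.     -0.0006 -0.0005] F [ 0.  -0.2 -0.6] w 71.9 q [-0.568  0.424  1.1    0.003  1.619 -0.694]
[232.7 110. ]
[279.2 110. ]
[235.1 230. ]
[276.8 230. ]
```

View pics/w17.png

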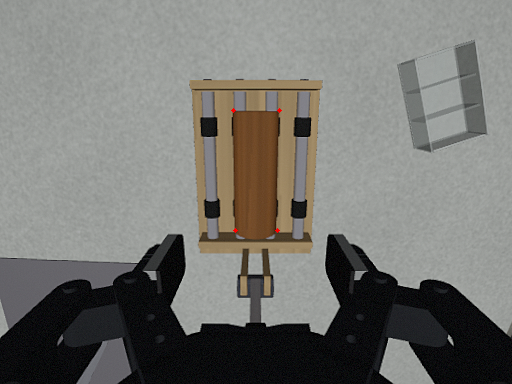

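View pics/s17.png

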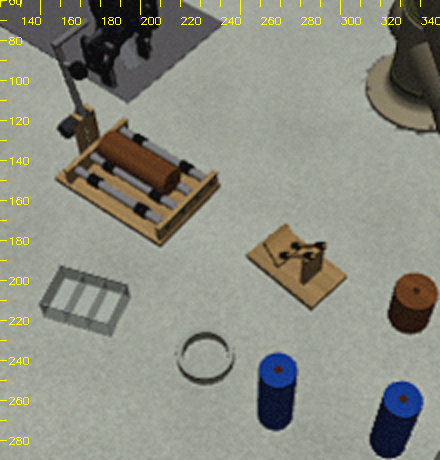

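The former lies in the middle groove (wrist corners within about 1–2 px of prediction), the hold-down is open and the bystanders haven't moved. I'll wait a second and compare pictures to check for spin.

>>> carry_out(motion="40 0 0 0 0 0 0;40 0 0 0 0 0 0;40 0 0 0 0 0 0;40 0 0 0 0 0 0")

```text
clock: 24.38
ee_pos: [549.1, -210.3, 275.0]
ee_rot: [1.576, 1.567, 1.702]
ft_force: [0.3, -0.4, -0.3]
grip_width: 71.7
```

Run:
```python
from station import get_image
import pickle;pickle.dump(get_image("wrist"),open("pics/w18.pkl","wb"))
```

>>> carry_out(motion="40 0 0 0 0 0 0;40 0 0 0 0 0 0;40 0 0 0 0 0 0;40 0 0 0 0 0 0;40 0 0 0 0 0 0;40 0 0 0 0 0 0;40 0 0 0 0 0 0;40 0 0 0 0 0 0;40 0 0 0 0 0 0;40 0 0 0 0 0 0;40 0 0 0 0 0 0;40 0 0 0 0 0 0;40 0 0 0 0 0 0;40 0 0 0 0 0 0;40 0 0 0 0 0 0")

```text
clock: 25.68
ee_pos: [549.1, -210.4, 275.3]
ee_rot: [1.479, 1.567, 1.605]
ft_force: [-0.6, 0.5, -0.3]
grip_width: 71.8
```

Run:
```python
from h import *
from station import get_image
a=pickle.load(open("pics/w18.pkl","rb"))["color"].astype(float);b=get_image("wrist")
pickle.dump(b,open("pics/w19.pkl","wb"));c=b["color"].astype(float)
d=np.abs(a-c).mean(2)
print("former",d[115:230,236:276].mean(),"rollers",d[95:235,203:215].mean(),"bg",d[10:60,50:180].mean(),"bed wood",d[130:200,222:232].mean())
# grain shift: column profile correlation
pa=a[120:225,238:275].mean((0,2));pc=c[120:225,238:275].mean((0,2));print(np.corrcoef(pa,pc)[0,1],np.abs(pa-pc).max())
im=np.hstack([cv2.resize(x[90:250,180:330].astype(np.uint8),None,fx=2.6,fy=3) for x in (a,c)]);cv2.imwrite("pics/cmp.png",im)
s=get_image("scene");crop(s,(130,60,250,190),4,"pics/s19.png")
```

```text
former 1.9117391304347826 rollers 2.3946428571428573 bg 0.970820512820513 bed wood 1.2047619047619047
0.9976403356683607 0.6857142857142833
```

View pics/cmp.png

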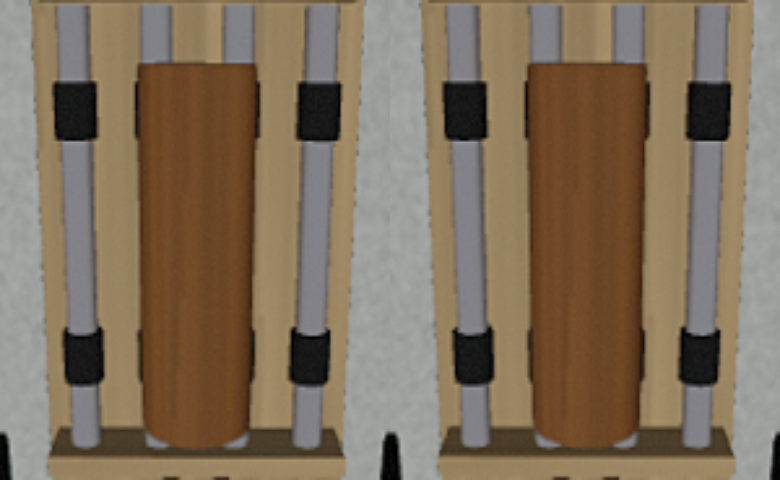

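View pics/s19.png

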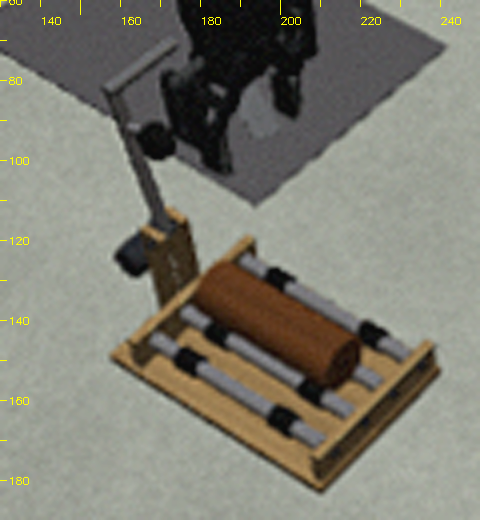

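The wood grain stays where it was over 1.3 s (correlation 0.998), so the former isn't spinning. It lies in the groove and the hold-down is open. I'll hand in.

```bash
python3 -c "
from station import *
print(finish_job())"
```

```text
the job is handed in; nothing more can be done
None
```

The job is done and handed in at about 25.8 s on the clock; no verdict is reported.

- **Hold-down arm:** I pinched the grip bar, swung it to about 1.69 rad (past the balance point) and let go. It was still standing open in the last pictures.
- **Rest:** I gripped the brown former, not the blue look-alikes, and laid it on the sloping rest. Pushing it down the slope raised the force to 11 N with no movement, so it was against the stop. I then let go and backed off.
- **Groove:** I took hold of it anew square to its axis, lowered it onto the two middle rollers until I felt about 6 N, and opened the fingers slowly.

**Last checks:** the former lies along the middle groove between the end boards, within about 2 px of where it should show. Its grain did not shift over 1.3 s, so it is not spinning. In the pictures the other things on the desk had not moved, and the gripper stands about 200 mm above the former, touching nothing.

**What was off:**
- The cameras differed by 1 to 3 mm on where the rest stands, so I found the contacts there by force.
- As the former touched the rollers there was a small sideways force of 2 to 4 N, gone after release.
- The rollers' own stillness was judged by eye. Their pixels changed slightly more between the two pictures (2.4 grey levels) than the former's (1.9) and the background's (1.0); I put this down to picture noise.

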